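# Lock the loose end of a counter riser with its cam

### The arm

A 6-joint arm with a two-finger parallel gripper is mounted at the origin on the work surface. World frame = base frame: x ahead of the robot, y to its left, z up, the work surface at z = 0. Lengths are in m, angles in rad, forces in N, time in s.
With the tool pointing down it reaches from about 0.35 to 0.875 m from the base axis. Payload 15.5 kg.
Tool frame: the origin (TCP) lies between the finger pads; the fingertips stand 14 mm ahead of it and the grasp point (between the pads) lies 5 mm behind it (manip.tcp_to_tips is the distance from the TCP to the fingertips, in m); x points along the fingers, z is the direction in which the jaws open and shut, and the axes are right-handed (so a half turn about x gives the same grasp; the last joint's range is limited). The gripper opens to 85 mm and grips with 20 to 120 N. Pads are 22 mm wide; open, the fingers measure 114 mm over their backs; the gripper's body (76 mm by 85 mm) begins 54 mm behind the grasp point. The pads swing forward as they close: fully open they stand 13 mm farther back than shut.
Start: joints at [1.018, 0.494, 1.345, -0, 1.302, -0.096], TCP at [0.276, 0.561, 0.245] pointing down, gripper open.
Joint ranges: [-2.91, 2.91], [-0.82, 2.16], [0.22, 2.67], [-1.22, 4.37], [0.12, 2.79], [-3.08, 3.08]. Speed limits (rad/s): [1.89, 1.89, 2.57, 3.01, 3.01, 3.01].

### API

Orientations are given as a 3x3 rotation matrix whose columns are the frame's x, y, z axes.
In Python, from plant import manip gives the robot as it stands.
- The arm moves only by the tool send_rows, never from a script. Its argument "moves" is a list of rows, each a list of 3 entries, a list of its own where there are three numbers: the shift along the tool's x, y, z in mm, then the turn, a rotation vector about the tool's x, y, z in degrees, then the closure, from 0 (fully open) to 1 (shut). In form: [[[x, y, z], [ax, ay, az], fingers], ...]. A call has 1 to 8 rows; each row shifts and turns the commanded pose from where the row before left it, along the tool's axes as they then stand; what a row does not reach is not made up. A row lasts 1/8 s, in which the tool goes at most 62.5 mm and 10.7 degrees, less where a joint would pass 70% of its speed; a pose out of reach is approached as far as the arm can. A call with a gripper value outside its range is refused whole. The fingers move at their own pace and stop on an object; "newtons" is the grip in N (left out, the last holds). Time passes only in rows, so rows that do not move let the fingers close. It gives the time, the measured TCP pose, the force and the opening at its end, in the units of the state.
- manip.read_state(): the state, without advancing time (a new reading comes with each control period).
- manip.read_camera(name): name is "scene" or "top" or "wrist"; returns (picture, depth): 480x640x3 uint8, blue, green, red; 480x640 float32, m along the optical axis (not along the pixel's ray), 0 where there is no reading.
- manip.camera_info(name): a dict with "mtx" (3x3 intrinsics, pixels), "R" (3x3) and "t" (3): a world point X has camera coordinates R X + t. Camera axes: x right, y down, z forward; pixel columns grow to the right and rows downward; lengths in m; the calibration is good to about 2 mm. A picture is of the moment at which its call begins: read the wrist's pose just before it. camera_info takes no time and is no camera call; for the wrist camera it gives the pose at the moment of the call.
- manip.job_done(): hands the job in, once; it reports no verdict.
Trained networks look in the newest picture that a camera, given by its name, has taken for a name from the list of things; names that differ only in an ending like _2 or _b are one class to them, and where a whole thing is asked for, a point or a joint stands for the part that bears it (a point fixed in the world has none). Each returns a list of dicts, best first, with "score" (0 to 1); they miss things now and then, are a little off and sometimes report something else, mostly with a low value. They report only what shows in the picture. A call takes as long as a camera call.
- manip.regions_of(thing, camera): "mask" (480x640 bool, what is visible of it) and "bbox" ([left, top, right, bottom] in pixels, round what is visible of it).
- manip.landmark_of(thing, camera): "centre" ([column, row] in pixels: a listed point, or the origin of a listed thing).
The state is a dict: "clock": time; "joint_positions": joint angles; "qd": joint speeds; "joint_torque": joint torques, N m; "eef_pos": TCP position; "tcp_rot": TCP orientation; "wrist_force": force on the tool from outside, world axes, zero at the start; "torque": the same for the moment, N m; "gripper_width": opening from 0.0 (shut) to 1.0 (fully open).
Only numpy, scipy, OpenCV 4.12 (cv2) and the standard library are available. Lean on these libraries where they do the work, as an engineer would, in place of code of your own. Each camera call takes 0.05 s, during which the arm holds its last target.

### The job

A flat-pack counter riser lies upside down on its mat with one end panel still loose, its dowels just started. Push that panel in until its bolt head bottoms in the cam, then take the flat-blade screwdriver from the tool stand and turn the cam clockwise until it locks and has pulled the panel tight against the board. Put the screwdriver back in the hole it came from and leave everything else on the counter where it is.

Things in the scene. Friction and masses are not known exactly. Their poses are not given: they have to be found in the camera images.
- riser: Fixed part: white board 200 x 300 x 32 mm on a dark mat 260 x 440 x 2 mm; board top 34 mm above the counter. Origin at counter height under the middle of the loose end's edge; x along that edge, y into the board (board at y 0 to 300 mm), z up. The far end (y 300 to 322 mm) has its panel, 90 mm high, and its own cam, already locked. Mat: y -85 to 355 mm.
- board_edge (a point): Middle of the board's loose end face, at bolt height (18 mm above the counter), axes as the riser's.
- cam (a joint): Angle of the loose end's cam: zinc disc 44 mm across in the board's top, axis upright, 40 mm in from the edge, on the middle line. 0 to 0.06 rad at the start: open, pointer line towards the loose panel. Grows clockwise seen from above: grips the bolt from 0.5, has drawn it in at 1.15 to 1.3, stops at 1.45. Takes about 0.1 N m, stays where left.
- cam_slot (a point): Centre of the cam's upper face, on its axis, 33.5 mm above the counter; turns with the cam. The screwdriver slot runs along this frame's y axis: 24 mm long, 5 mm wide and 6.5 mm deep, its mouth bevelled to 9 mm wide. The pointer line is on the slot's line, towards this frame's -y.
- end_panel: Loose end panel: white, 200 (x) x 22 (y) x 90 mm high, 0.32 kg, standing on the mat. Origin: centre of its underside. From its inner face (+y), 16 mm up, stick a ball-headed bolt (37.5 mm) in the middle and two dowels (30 mm) at x +-70 mm, tips already in their holes. Starts 14 to 22 mm from the board, slides with about 2 N (pushed high it tips), stops at a gap of 3 to 4 mm, head in the open cam.
- panel_face (a point): Middle of the loose panel's inner face, at bolt height; axes as the panel's. Its y in the frame of board_edge is minus the gap.
- panel_corner_a (a point): On the panel's inner face, 95 mm from the middle towards its -x end, at bolt height.
- panel_corner_b (a point): The same, 95 mm towards its +x end.
- tool_stand: Fixed grey sheet steel stand, 90 x 200 mm, 100 mm high, with three 24 mm holes in its 6 mm top plate, in a row along its y axis (-65, 0, 65 mm); one tool hangs in each by its brass collar, which tool in which hole varies. Origin: centre of its underside.
- screwdriver: Flat-blade screwdriver, 175 mm, 0.14 kg, upright in the stand; the longest tool there, alone flat-sided in the handle. Origin: blade tip, 15 mm above the counter in the stand; z up the shank. Blade 14 mm wide (y), 2.6 thick (x; 2 at the tip); shank 8 mm; collar 30 mm wide at 85 mm sits on the stand's top; handle from 91 to 175 mm, 24 mm across its flats (x), 33 in y: flats parallel to the blade.
- driver_tip (a point): The tip of the screwdriver's blade.
- driver_grip (a point): On the screwdriver's axis, 135 mm from the tip: middle of the handle, a good place to grip across the flats.
- plaster_knife: Bystander in the stand: plaster knife with a slim round wooden handle (27 mm), 146 mm long; origin at its tip.
- nut_driver: Bystander in the stand: nut driver with a thick round wooden handle (32 mm), 146 mm long; origin at its tip.
- fittings_tray: Bystander: grey tray of spare dowels and cams, 120 x 80 x 30 mm; origin under its centre.
- plaster_cast: Bystander: plaster dental cast, 70 x 70 x 27 mm; origin under its centre.

How it is judged:
On the way, in this order (a step that is already met when the one before it is completed fails the run):
1. the loose panel is pushed in until its bolt head is in the still open cam (gap under 5.5 mm) (y of panel_face in the frame of board_edge above -0.0055 m and value of joint cam below 0.4 rad), for 0.2 s.
2. the cam is turned past 1.15 rad with the screwdriver's tip in its slot and has drawn the panel in (gap under 1.5 mm) (value of joint cam above 1.15 rad and y of panel_face in the frame of board_edge above -0.0015 m and distance between driver_tip and cam_slot below 0.012 m), for 0.1 s.
At the end, for the whole second after the job is handed in: The cam is past 1.15 rad; the loose panel stands upright and flush against the board (gap under 1.5 mm in the middle, under 2 mm at both ends); the screwdriver hangs upright in the hole it came from (tip within 12 mm of where it was), and all is at rest and released (value of joint cam above 1.15 rad and y of panel_face in the frame of board_edge above -0.0015 m and y of each of panel_corner_a, panel_corner_b in the frame of board_edge above -0.002 m and angle between end_panel's own z axis and vertical below 0.04 rad and distance of screwdriver from where it was at the start of the episode below 0.012 m and angle between screwdriver's own z axis and vertical below 0.12 rad and linear speed of each of screwdriver, end_panel below 0.02 m/s); the robot touches nothing.
It fails at once if another thing on the counter or in the stand is moved by more than 25 mm or tipped over (distance of any of plaster_knife, nut_driver, fittings_tray, plaster_cast from where it was at the start of the episode above 0.025 m or angle between any of plaster_knife, nut_driver, fittings_tray, plaster_cast's own z axis and vertical above 0.35 rad).
It fails at once if the loose panel is tipped over (angle between end_panel's own z axis and vertical above 0.3 rad).
It also fails if it takes over 67 s, if anything falls off the work surface, if the arm or the gripper's body presses on something with over 40 N, if the wrist force passes 120 N, or if a joint passes its speed limit or range.

## Working session

There is one attempt and no reset: what is moved stays moved. The work goes in short steps, Python scripts to look and compute and a tool call to move; the robot and the scene stay as the last step left them, time stands still between calls to the robot, and variables do not carry over. Pictures are saved under pics/ and viewed, and the job is handed in when it is done.

Besides the shell and the picture viewer there is one more tool, called after ">>>" in YAML: its name, and indented under it one key for each argument. send_rows: Moves the arm, as the interface text tells. Its arguments: {"type":"object","properties":{"moves":{"type":"array"},"newtons":{"type":"number"}},"required":["moves"]}

```bash
ls; mkdir -p pics; python3 - <<'E'
from plant import manip
import cv2,numpy as np
s=manip.read_state()
for k in s: print(k,np.round(s[k],3).tolist())
for c in ["scene","top"]:
    p,d=manip.read_camera(c); cv2.imwrite(f"pics/{c}0.png",p); np.save(f"pics/{c}0.npy",d)
    i=manip.camera_info(c); print(c,np.round(i["mtx"],1).tolist(),np.round(i["R"],3).tolist(),np.round(i["t"],3).tolist())
print(manip.tcp_to_tips)
E
```

```text
pics
clock 0.0
joint_positions [1.017, 0.494, 1.346, -0.0, 1.302, -0.096]
qd [0.0, 0.0, -0.002, -0.0, -0.001, -0.001]
joint_torque [-0.0, -88.215, -38.387, -0.0, 0.01, -0.0]
eef_pos [0.276, 0.56, 0.245]
tcp_rot [[-0.001, -0.897, 0.442], [-0.001, 0.442, 0.897], [-1.0, 0.0, -0.001]]
wrist_force [0.778, 0.397, -0.133]
torque [0.026, 0.004, 0.004]
gripper_width 1.003
scene [[482.8, 0.0, 327.3], [0.0, 482.8, 239.8], [0.0, 0.0, 1.0]] [[-0.8, 0.599, 0.018], [0.345, 0.485, -0.804], [-0.49, -0.637, -0.595]] [0.537, -0.011, 0.98]
top [[476.8, 0.0, 325.3], [0.0, 476.8, 242.1], [0.0, 0.0, 1.0]] [[-0.024, -1.0, 0.014], [-0.991, 0.022, -0.135], [0.134, -0.017, -0.991]] [-0.166, 0.552, 0.838]
0.014
```

View pics/scene0.png

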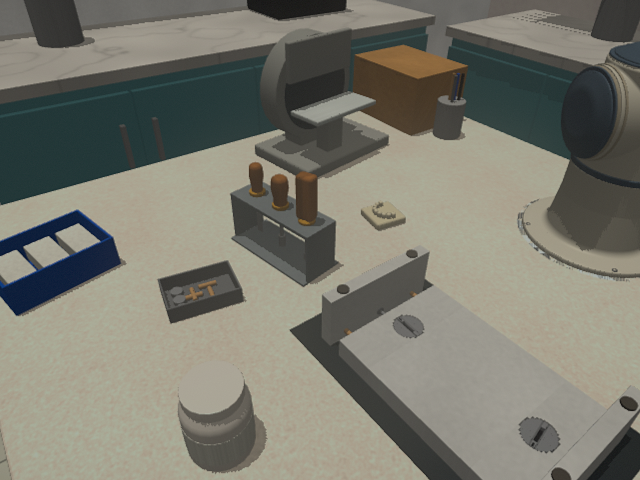

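View pics/top0.png

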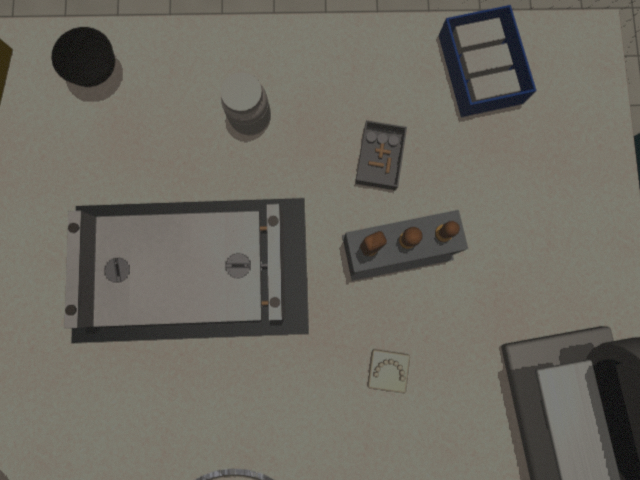

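The loose panel is the right one in the top view, at (273,265), with its cam at (238,265). The screwdriver is the tool nearest the riser, at (373,242) in the top view and (307,195) in the scene view. Next I'll get positions.

```bash
cat > h.py <<'E'
from plant import manip
import cv2,numpy as np
def proj(c,X):
    i=manip.camera_info(c) if isinstance(c,str) else c
    x=(i["R"]@np.atleast_2d(X).T).T+np.ravel(i["t"]); u=(i["mtx"]@x.T).T
    return u[:,:2]/u[:,2:]
def atz(c,uv,z):
    i=manip.camera_info(c) if isinstance(c,str) else c
    r=i["R"].T@np.linalg.solve(i["mtx"],[uv[0],uv[1],1.]); o=-i["R"].T@np.ravel(i["t"])
    return o+r*(z-o[2])/r[2]
def tri(obs):
    A=[];b=[]
    for i,uv in obs:
        P=i["mtx"]@np.c_[i["R"],np.ravel(i["t"])]
        for k in (0,1):
            r=uv[k]*P[2]-P[k]; r=r/np.linalg.norm(r[:3]); A.append(r[:3]); b.append(-r[3])
    return np.linalg.lstsq(np.array(A),np.array(b),rcond=None)[0]
def cloud(i,d,m=None):
    v,u=np.nonzero((d>0) if m is None else (d>0)&m)
    z=d[v,u]; c=np.c_[(u-i["mtx"][0,2])/i["mtx"][0,0]*z,(v-i["mtx"][1,2])/i["mtx"][1,1]*z,z]
    return (c-np.ravel(i["t"]))@i["R"],u,v
E
python3 - <<'E'
from h import *
H=dict(cam_slot=.0335,board_edge=.018,panel_face=.018,panel_corner_a=.018,panel_corner_b=.018,tool_stand=0,screwdriver=.015,driver_grip=.15,end_panel=.002,riser=0)
for c in ["top","scene"]:
    for n,z in H.items():
        for r in manip.landmark_of(n,c)[:3]:
            print(c,n,round(r["score"],2),np.round(r["centre"],1),np.round(atz(c,r["centre"],z),4))
E
```

```text
top cam_slot 0.7 [236.6 266.3] [ 0.5074 -0.0157  0.0335]
top board_edge 0.98 [257.  262.5] [ 0.515 -0.051  0.018]
top board_edge 0.65 [378.7 157. ] [ 0.7142 -0.2867  0.018 ]
top panel_face 0.96 [269.5 266.1] [ 0.5077 -0.0743  0.018 ]
top panel_corner_a 0.69 [273.7 316.9] [ 0.4138 -0.0812  0.018 ]
top panel_corner_a 0.63 [271.3 216.2] [ 0.6024 -0.0785  0.018 ]
top panel_corner_a 0.39 [255.2 262.6] [ 0.5149 -0.0477  0.018 ]
top panel_corner_b 0.69 [273.7 316.9] [ 0.4138 -0.0812  0.018 ]
top panel_corner_b 0.63 [271.3 216.2] [ 0.6024 -0.0785  0.018 ]
top panel_corner_b 0.39 [255.2 262.6] [ 0.5149 -0.0477  0.018 ]
top tool_stand 0.76 [393.8 249.3] [ 0.5361 -0.311   0.    ]
top tool_stand 0.44 [255.5 265.2] [ 0.5116 -0.0459  0.    ]
top screwdriver 0.67 [372.  243.8] [ 0.5458 -0.2678  0.015 ]
top screwdriver 0.63 [367.9 252.9] [ 0.5287 -0.2594  0.015 ]
top driver_grip 0.75 [370.5 243.8] [ 0.5283 -0.2496  0.15  ]
top riser 0.85 [260.5 266.9] [ 0.5082 -0.0553  0.    ]
scene cam_slot 0.65 [406.7 322.6] [ 0.5045 -0.0234  0.0335]
scene cam_slot 0.41 [280.8 243.2] [ 0.5517 -0.3015  0.0335]
scene panel_face 0.81 [374.5 310.7] [ 0.516  -0.0819  0.018 ]
scene panel_corner_a 0.93 [331.5 335.3] [ 0.6028 -0.0807  0.018 ]
scene panel_corner_a 0.89 [422.8 283.8] [ 0.4065 -0.0821  0.018 ]
scene panel_corner_b 0.93 [331.5 335.3] [ 0.6028 -0.0807  0.018 ]
scene panel_corner_b 0.89 [422.8 283.8] [ 0.4065 -0.0821  0.018 ]
scene tool_stand 0.8 [283.1 247.7] [ 0.5329 -0.3253  0.    ]
scene screwdriver 0.97 [304.9 257.2] [ 0.5262 -0.2615  0.015 ]
scene driver_grip 0.72 [305.8 198.2] [ 0.5326 -0.2474  0.15  ]
scene end_panel 0.66 [372.3 312.9] [ 0.5106 -0.0916  0.002 ]
scene riser 0.78 [387.6 324.9] [ 0.5069 -0.0586  0.    ]
```

```bash
python3 - <<'E'
from h import *
i=manip.camera_info("top"); d=np.load("pics/top0.npy")
P,u,v=cloud(i,d)
def rect(m,name):
    p=P[m]; r=cv2.minAreaRect((p[:,:2]*1000).astype(np.float32)); print(name,m.sum(),np.round(r[0],1),np.round(r[1],1),round(r[2],2),"z",np.round(np.median(p[:,2]),4))
z=P[:,2]
rect((abs(z-.034)<.007)&(u>97)&(u<258)&(v>205)&(v<330),"board")
rect((abs(z-.092)<.008)&(u>255)&(u<295)&(v>190)&(v<330),"panel top")
rect((abs(z-.1)<.006)&(u>335)&(u<480)&(v>200)&(v<285),"stand top")
rect((z>.17)&(u>340)&(u<400)&(v>200)&(v<270),"driver top")
rect((z>.12)&(u>340)&(u<400)&(v>200)&(v<270),"driver")
im=cv2.imread("pics/top0.png")
cv2.imwrite("pics/crop1.png",cv2.resize(im[190:350,200:400],None,fx=4,fy=3.7,interpolation=cv2.INTER_CUBIC))
E
```

```text
board 17325 [507.5  92.4] [200.4 294.7] 0.79 z 0.0335
panel top 1518 [510.  -89.1] [200.1  22.4] 0.6 z 0.0918
stand top 3602 [ 539.2 -317.9] [ 70.5 200.7] 10.27 z 0.1
driver top 341 [ 528.3 -253. ] [24.  33.3] 24.46 z 0.1881
driver 423 [ 528.2 -253. ] [24.1 33.3] 24.4 z 0.1875
```

```bash
cat >> h.py <<'E'
from scipy.spatial.transform import Rotation as Ro
def down(yaw):  # tool x down, z at yaw deg
    a=np.radians(yaw); z=np.array([np.cos(a),np.sin(a),0]); x=np.array([0,0,-1.]); return np.c_[x,np.cross(z,x),z]
def delta(p,R=None):
    s=manip.read_state(); R0=np.array(s["tcp_rot"]); p0=np.array(s["eef_pos"])
    print("pos",np.round(p0,4),"shift tool mm",np.round(R0.T@(np.array(p)-p0)*1000,1))
    if R is not None: print("turn deg",np.round(Ro.from_matrix(R0.T@R).as_rotvec(degrees=True),2), "shift after turn",np.round(R.T@(np.array(p)-p0)*1000,1))
E
cat > st.py <<'E'
from h import *
s=manip.read_state(); print(np.round(s["clock"],2),np.round(s["eef_pos"],4),np.round(s["wrist_force"],1),round(float(s["gripper_width"]),3)); print(np.round(s["tcp_rot"],3).tolist())
E
python3 -c "
from h import *
delta([.509,-.165,.2],down(.8))"
```

```text
pos [0.2762 0.5606 0.2453] shift tool mm [  45.3 -529.5 -548. ]
turn deg [62.97 -0.   -0.  ] shift after turn [  45.3 -728.8  222.6]
```

View pics/crop1.png

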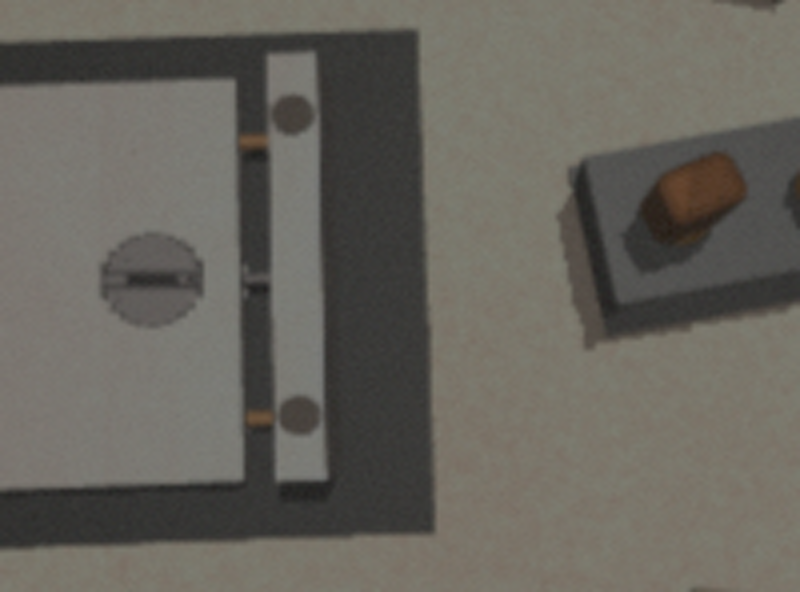

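The crop shows the slot nearly along the riser's y axis, the panel still about 20 mm off, and the driver handle turned about 14° from the stand. I'll move to behind the panel with the gripper shut.

>>> send_rows:
  moves:
    - [[0,0,0],[10.5,0,0],1]
    - [[0,0,0],[10.5,0,0],1]
    - [[0,0,0],[10.5,0,0],1]
    - [[0,0,0],[10.5,0,0],1]
    - [[0,0,0],[10.5,0,0],1]
    - [[0,0,0],[10.5,0,0],1]
    - [[0,-55,20],[0,0,0],1]
    - [[0,-55,20],[0,0,0],1]
  newtons: 60

```text
clock: 2.1
eef_pos: [0.3179, 0.4501, 0.2451]
tcp_rot: [[0.0, -0.015, 1.0], [-0.0, 1.0, 0.015], [-1.0, -0.0, 0.0]]
wrist_force: [1.6, -0.8, 0.5]
gripper_width: -0.001
```

>>> send_rows:
  moves:
    - [[0,-55,20],[0,0,0],1]
    - [[0,-55,20],[0,0,0],1]
    - [[0,-55,20],[0,0,0],1]
    - [[0,-55,20],[0,0,0],1]
    - [[0,-55,20],[0,0,0],1]
    - [[0,-55,20],[0,0,0],1]
    - [[0,-55,20],[0,0,0],1]
    - [[0,-55,20],[0,0,0],1]

```text
clock: 3.1
eef_pos: [0.4841, 0.0114, 0.2455]
tcp_rot: [[0.001, -0.013, 1.0], [0.0, 1.0, 0.013], [-1.0, 0.0, 0.001]]
wrist_force: [1.5, 0.4, 0.1]
gripper_width: -0.0
```

```bash
python3 st.py; python3 -c "
from h import *
R=down(.8)@Ro.from_euler('z',20,degrees=True).as_matrix()
delta([.509,-.145,.12],R)
delta([.509,-.145,.034],R)
delta([.509,-.11,.034],R)"
```

```text
3.1 [0.4841 0.0114 0.2455] [1.5 0.4 0.1] -0.0
[[0.001, -0.013, 1.0], [0.0, 1.0, 0.013], [-1.0, 0.0, 0.001]]
pos [0.4841 0.0114 0.2455] shift tool mm [ 125.5 -156.7   22.7]
turn deg [-0.03  0.04 20.  ] shift after turn [  64.3 -190.2   22.7]
pos [0.4841 0.0114 0.2455] shift tool mm [ 211.5 -156.7   22.6]
turn deg [-0.03  0.04 20.  ] shift after turn [ 145.2 -219.7   22.7]
pos [0.4841 0.0114 0.2455] shift tool mm [ 211.5 -121.8   23.1]
turn deg [-0.03  0.04 20.  ] shift after turn [ 157.1 -186.8   23.2]
```

>>> send_rows:
  moves:
    - [[20,-47,8],[0,0,0],1]
    - [[20,-47,8],[0,0,0],1]
    - [[20,-47,8],[0,0,0],1]
    - [[0,0,0],[0,0,10],1]
    - [[0,0,0],[0,0,0],1]

```text
clock: 3.72
eef_pos: [0.5096, -0.1295, 0.1848]
tcp_rot: [[-0.002, -0.009, 1.0], [0.174, 0.985, 0.009], [-0.985, 0.174, -0.0]]
wrist_force: [-0.7, -0.1, 0.5]
gripper_width: -0.001
```

```bash
python3 -c "
from h import *
R=down(.8)@Ro.from_euler('z',10,degrees=True).as_matrix()
delta([.509,-.130,.1],R)
delta([.509,-.130,.034],R)
p,d=manip.read_camera('top'); cv2.imwrite('pics/top1.png',p[150:400,150:480])
p,d=manip.read_camera('scene'); cv2.imwrite('pics/scene1.png',p)
"
```

```text
pos [ 0.5096 -0.1295  0.1848] shift tool mm [ 83.4 -15.3  -0.6]
turn deg [-0.26  0.03 -0.04] shift after turn [ 83.4 -15.2  -0.6]
pos [ 0.5096 -0.1295  0.1848] shift tool mm [148.4 -26.8  -0.6]
turn deg [-0.26  0.03 -0.04] shift after turn [148.4 -26.7  -0.6]
```

View pics/scene1.png

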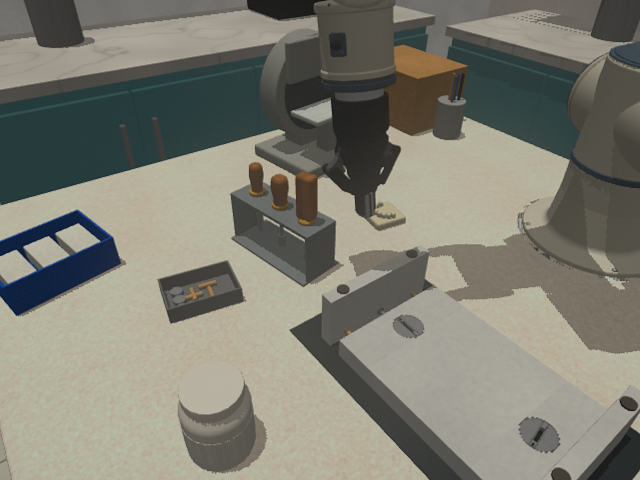

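The shut gripper is behind and above the loose panel and clear of the driver. I'll lower it.

>>> send_rows:
  moves:
    - [[50,-9,0],[0,0,0],1]
    - [[50,-9,0],[0,0,0],1]
    - [[48,-8.5,0],[0,0,0],1]
    - [[0,0,0],[0,0,0],1]

```text
clock: 4.32
eef_pos: [0.5078, -0.1257, 0.0332]
tcp_rot: [[-0.008, -0.015, 1.0], [0.174, 0.985, 0.016], [-0.985, 0.174, -0.005]]
wrist_force: [-0.0, -0.1, 1.4]
gripper_width: -0.002
```

```bash
python3 -c "
from h import *
p,d=manip.read_camera('top'); cv2.imwrite('pics/top2.png',cv2.resize(p[170:350,200:420],None,fx=3.3,fy=3.3))
"; python3 st.py
```

```text
4.38 [ 0.509  -0.1263  0.0351] [0.1 0.2 0.1] -0.003
[[-0.005, -0.015, 1.0], [0.173, 0.985, 0.015], [-0.985, 0.173, -0.002]]
```

View pics/top2.png

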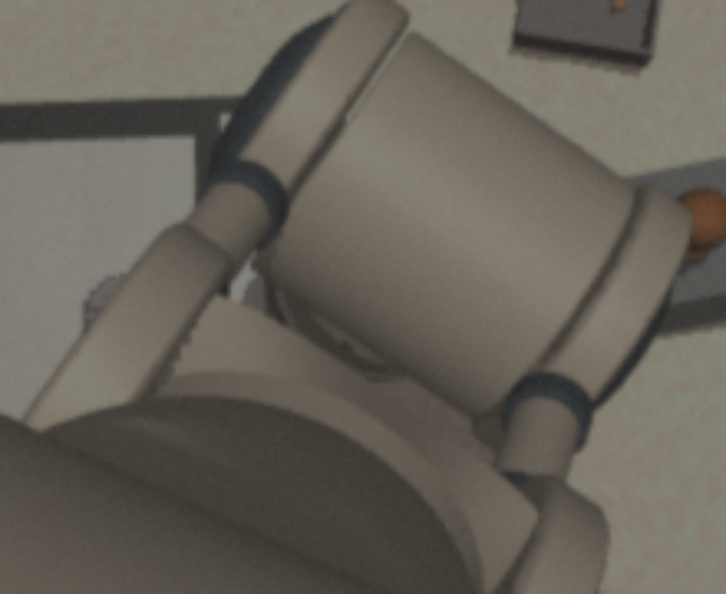

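The arm hides the panel in the top view. I'll push in +y in small rows and go by force.

>>> send_rows:
  moves:
    - [[0.9,5,0],[0,0,0],1]
    - [[0.9,5,0],[0,0,0],1]
    - [[0.5,3,0],[0,0,0],1]
    - [[0.5,3,0],[0,0,0],1]

```text
clock: 4.88
eef_pos: [0.5095, -0.1113, 0.0354]
tcp_rot: [[-0.002, -0.013, 1.0], [0.173, 0.985, 0.013], [-0.985, 0.173, 0.001]]
wrist_force: [0.0, -0.0, -1.0]
gripper_width: -0.002
```

```bash
python3 -c "
from h import *
p,d=manip.read_camera('scene'); cv2.imwrite('pics/scene2.png',cv2.resize(p[220:400,270:490],None,fx=3.3,fy=3.3))
"; python3 st.py
```

```text
4.92 [ 0.5093 -0.111   0.0352] [-0.2 -0.1 -0.3] 0.001
[[-0.002, -0.013, 1.0], [0.174, 0.985, 0.014], [-0.985, 0.174, 0.0]]
```

View pics/scene2.png

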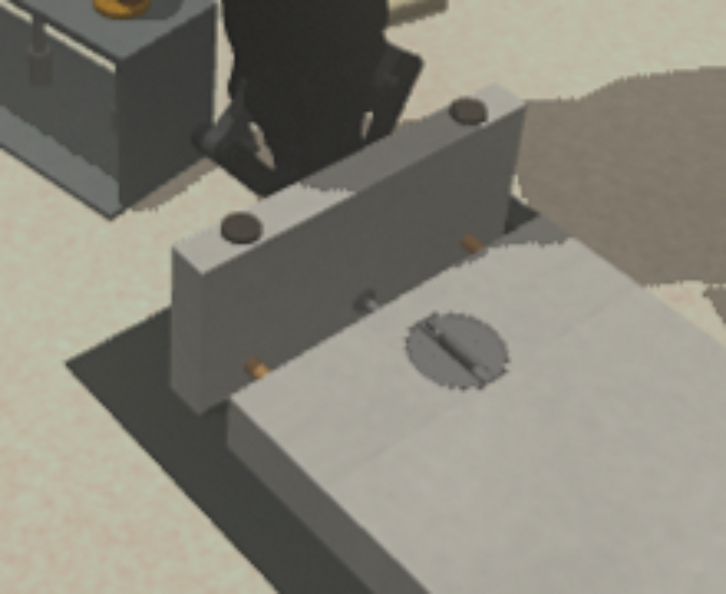

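>>> send_rows:
  moves:
    - [[0.5,3,0],[0,0,0],1]
    - [[0.5,3,0],[0,0,0],1]

```text
clock: 5.18
eef_pos: [0.5094, -0.1055, 0.035]
tcp_rot: [[-0.002, -0.013, 1.0], [0.173, 0.985, 0.013], [-0.985, 0.173, 0.0]]
wrist_force: [-0.1, -2.1, 1.5]
gripper_width: 0.004
```

>>> send_rows:
  moves:
    - [[0.5,3,0],[0,0,0],1]
    - [[0.5,3,0],[0,0,0],1]

```text
clock: 5.42
eef_pos: [0.5092, -0.0991, 0.0351]
tcp_rot: [[-0.002, -0.013, 1.0], [0.174, 0.985, 0.013], [-0.985, 0.174, 0.0]]
wrist_force: [-0.1, -1.8, 1.1]
gripper_width: 0.003
```

```bash
python3 -c "
from h import *
p,d=manip.read_camera('scene'); cv2.imwrite('pics/scene3.png',cv2.resize(p[220:400,270:490],None,fx=3.3,fy=3.3))
"; python3 st.py
```

```text
5.48 [ 0.509  -0.0988  0.0351] [ 0.7 -1.3  0.1] -0.002
[[-0.003, -0.013, 1.0], [0.174, 0.985, 0.014], [-0.985, 0.174, -0.0]]
```

View pics/scene3.png

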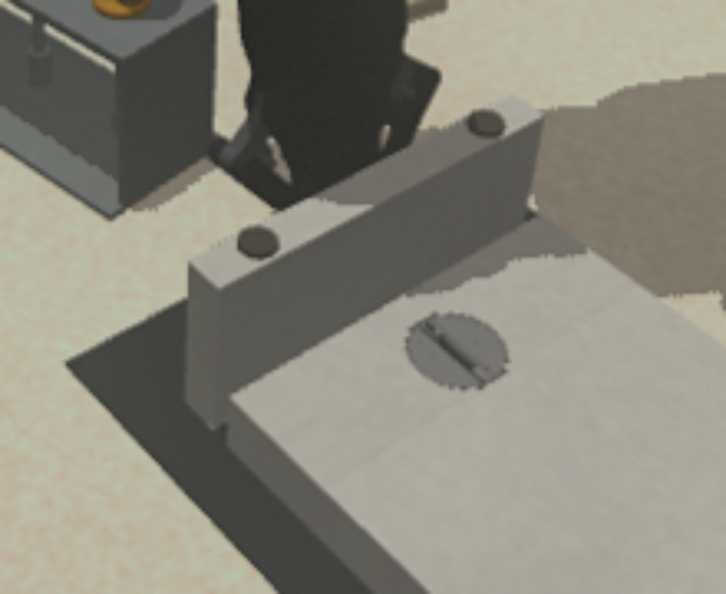

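The panel slid about 9 mm and stayed upright, and the gap is now small. I'll continue in 2 mm rows.

>>> send_rows:
  moves:
    - [[0.3,2,0],[0,0,0],1]
    - [[0.3,2,0],[0,0,0],1]

```text
clock: 5.72
eef_pos: [0.509, -0.0951, 0.0351]
tcp_rot: [[-0.002, -0.013, 1.0], [0.174, 0.985, 0.013], [-0.985, 0.174, -0.0]]
wrist_force: [-0.3, -2.3, 1.0]
gripper_width: 0.002
```

>>> send_rows:
  moves:
    - [[0.3,1.5,0],[0,0,0],1]

```text
clock: 5.85
eef_pos: [0.509, -0.0936, 0.0351]
tcp_rot: [[-0.002, -0.013, 1.0], [0.174, 0.985, 0.013], [-0.985, 0.174, -0.0]]
wrist_force: [-0.5, -1.2, 0.6]
gripper_width: -0.0
```

>>> send_rows:
  moves:
    - [[0.3,1.5,0],[0,0,0],1]

```text
clock: 5.98
eef_pos: [0.5092, -0.0924, 0.0351]
tcp_rot: [[-0.002, -0.013, 1.0], [0.173, 0.985, 0.014], [-0.985, 0.173, 0.0]]
wrist_force: [-0.6, -10.6, 3.7]
gripper_width: -0.001
```

```bash
python3 -c "
from h import *
p,d=manip.read_camera('scene'); cv2.imwrite('pics/scene4.png',cv2.resize(p[220:400,270:490],None,fx=3.3,fy=3.3))
"; python3 st.py
```

```text
6.02 [ 0.5092 -0.0924  0.0352] [-0.2 -6.2  2. ] -0.004
[[-0.002, -0.014, 1.0], [0.173, 0.985, 0.014], [-0.985, 0.173, 0.001]]
```

View pics/scene4.png

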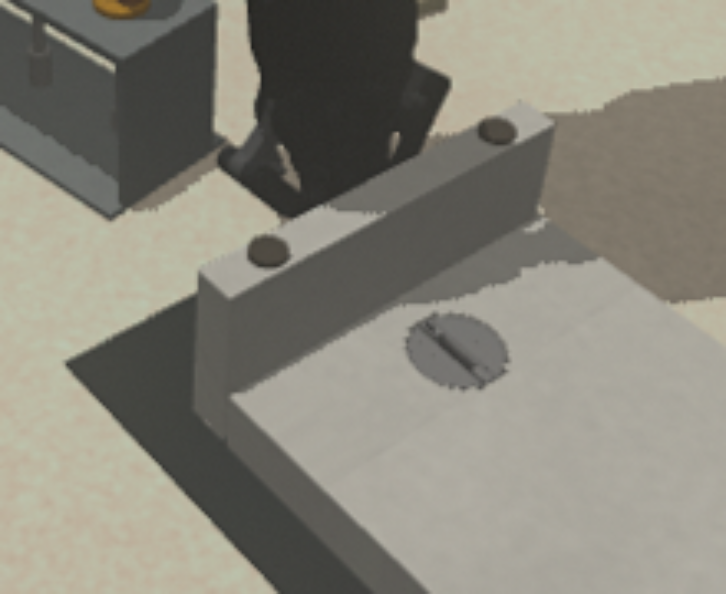

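The force jumped to about 10 N, so the bolt has bottomed. One small push will confirm it, then I'll back off and rise.

>>> send_rows:
  moves:
    - [[0.1,0.7,0],[0,0,0],1]
    - [[0,0,0],[0,0,0],1]

```text
clock: 6.28
eef_pos: [0.5095, -0.0921, 0.0353]
tcp_rot: [[-0.001, -0.013, 1.0], [0.173, 0.985, 0.013], [-0.985, 0.173, 0.001]]
wrist_force: [-0.1, -8.2, 2.0]
gripper_width: -0.001
```

>>> send_rows:
  moves:
    - [[-1,-5,0],[0,0,0],1]
    - [[-4,-22,0],[0,0,0],1]
    - [[-45,8,0],[0,0,0],1]
    - [[-45,8,0],[0,0,0],1]
    - [[-45,8,0],[0,0,0],0.3]
    - [[-45,8,0],[0,0,0],0.3]
    - [[-30,5,0],[0,0,-10],0.3]

```text
clock: 7.15
eef_pos: [0.5096, -0.1211, 0.2503]
tcp_rot: [[0.001, -0.009, 1.0], [-0.003, 1.0, 0.009], [-1.0, -0.003, 0.001]]
wrist_force: [0.0, -0.0, -0.1]
gripper_width: 0.639
```

```bash
python3 st.py; python3 - <<'E'
from h import *
p,d=manip.read_camera('top'); cv2.imwrite('pics/top3.png',p)
p,dw=manip.read_camera('wrist'); cv2.imwrite('pics/wrist3.png',p)
print(np.round(manip.camera_info('wrist')['t'],3), [ (round(r['score'],2),r['bbox']) for r in manip.regions_of('screwdriver','wrist')])
E
```

```text
7.15 [ 0.5096 -0.1211  0.2503] [ 0.  -0.  -0.1] 0.639
[[0.001, -0.009, 1.0], [-0.003, 1.0, 0.009], [-1.0, -0.003, 0.001]]
[-0.509 -0.162  0.346] [(0.88, [311.3, 355.9, 354.6, 440.9])]
```

View pics/top3.png

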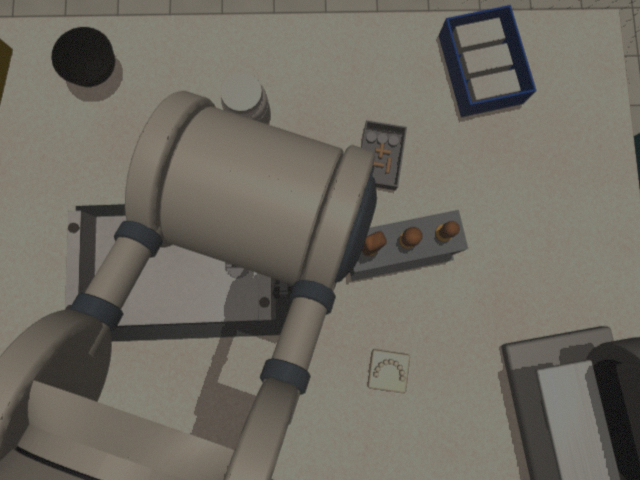

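View pics/wrist3.png

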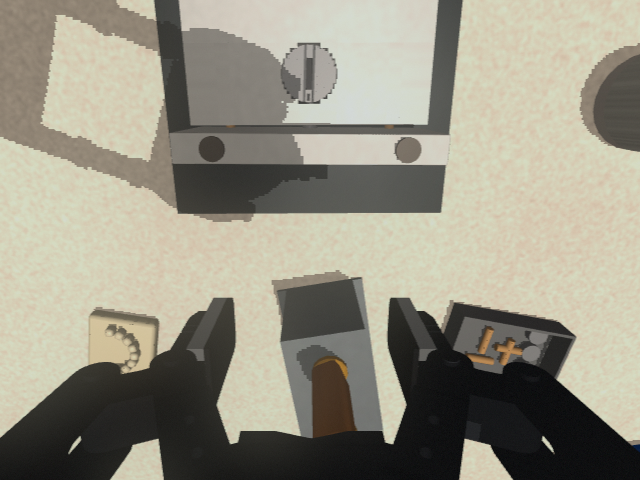

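The wrist view shows the panel nearly closed, with the cam at (309,72) and its slot still towards the panel. The driver handle is at (332,400). I'll measure the gap, the cam and the driver from this view.

```bash
python3 - <<'E'
from h import *
i=manip.camera_info('wrist'); print("cam at",np.round(-i["R"].T@np.ravel(i["t"]),3))
p,d=manip.read_camera('wrist'); np.save('pics/wrist3.npy',d)
P,u,v=cloud(i,d); z=P[:,2]
def rect(m,name):
    q=P[m]; r=cv2.minAreaRect((q[:,:2]*1000).astype(np.float32)); print(name,m.sum(),np.round(r[0],1),np.round(r[1],1),round(r[2],2),"z",np.round(np.median(q[:,2]),4))
rect((abs(z-.092)<.006)&(v>120)&(v<180)&(u>160)&(u<460),"panel top")
b=(abs(z-.034)<.004)&(v<130)&(u>180)&(u<440)
rect(b,"board part")
q=P[b]
for x in (.43,.47,.5,.55,.59):
    k=abs(q[:,0]-x)<.008; k2=(abs(z-.092)<.006)&(abs(P[:,0]-x)<.008)&(v>120)&(v<180)
    print(x,"board min y",np.round(np.percentile(q[k,1],[0,1])*1000,1),"panel max y",np.round(np.percentile(P[k2,1],[99,100])*1000,1))
for n,h in (("cam_slot",.0335),("board_edge",.018),("panel_face",.018),("driver_grip",.15),("screwdriver",.015)):
    for r in manip.landmark_of(n,'wrist')[:2]: print(n,round(r["score"],2),np.round(r["centre"],1),np.round(atz(i,r["centre"],h),4))
im=p
cv2.imwrite("pics/camcrop.png",cv2.resize(im[20:180,230:400],None,fx=4,fy=3.6,interpolation=cv2.INTER_CUBIC))
# slot: dark pixels in depth? points under surface near cam
m=(z<.031)&(z>.02)&(u>285)&(u<335)&(v>40)&(v<108)
q=P[m]; print("slot pts",m.sum()); 
if m.sum()>10:
    c=q[:,:2].mean(0); w,V=np.linalg.eigh(np.cov((q[:,:2]-c).T)); print(np.round(c,4),np.degrees(np.arctan2(V[1,1],V[0,1])),np.sqrt(w)*1000)
t=(z>.17)&(u>290)&(u<370)&(v>340)&(z<.2); rect(t,"driver top")
t=(z>.11)&(u>290)&(u<370)&(v>340)&(z<.2); rect(t,"driver")
E
```

```text
cam at [ 0.508 -0.043  0.379]
panel top 8905 [510.1 -70.8] [200.3  22.3] 0.28 z 0.0931
board part 31921 [508.5  -6.9] [200.7  96.2] 0.88 z 0.0348
0.43 board min y [-56.3 -55.3] panel max y [-60.2 -60.1]
0.47 board min y [-55.7 -54.8] panel max y [-60.  -59.8]
0.5 board min y [-55.2 -54.3] panel max y [-59.8 -59.8]
0.55 board min y [-54.4 -53.5] panel max y [-59.7 -59.6]
0.59 board min y [-53.8 -52.9] panel max y [-59.4 -59.3]
cam_slot 0.93 [310.8  81.4] [ 0.5077 -0.0176  0.0335]
board_edge 0.72 [311.  129.3] [ 0.5085 -0.0558  0.018 ]
board_edge 0.7 [333.2 370.4] [ 0.536  -0.3038  0.018 ]
panel_face 0.96 [314.1 135.1] [ 0.5113 -0.0607  0.018 ]
driver_grip 0.95 [334.1 421.5] [ 0.5276 -0.2508  0.15  ]
slot pts 263
[ 0.5082 -0.0129] 93.98807335390653 [ 6.893732   11.53348258]
driver top 250 [ 523.3 -237.4] [22.7  6.3] 13.12 z 0.1731
driver 2295 [ 531.1 -242.4] [16.8 34. ] 66.25 z 0.148
```

View pics/camcrop.png

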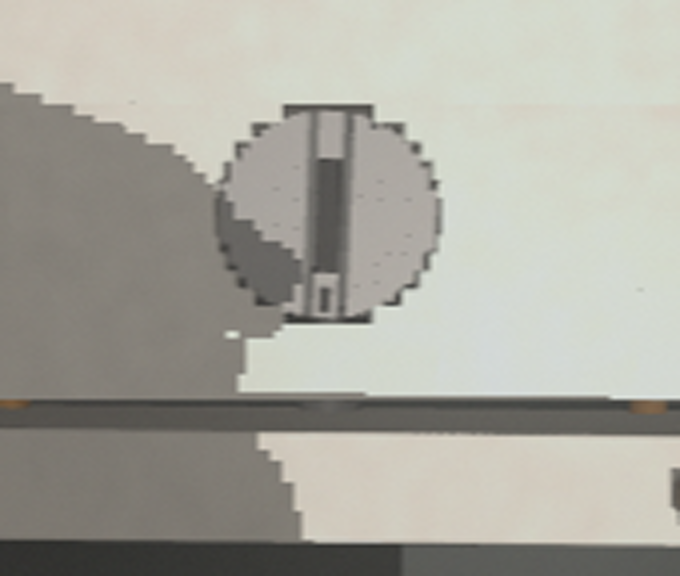

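Panel yaw is about 0.3° against the board's 0.9°, and the measured gap is about 4 mm, which agrees with the force stop. Now for the screwdriver.

```bash
python3 -c "
from h import *
delta([.5282,-.253,.25],down(24.4))"
```

```text
pos [ 0.5089 -0.1193  0.2475] shift tool mm [  -2.7 -133.9   17.6]
turn deg [-23.68  -0.09  -0.11] shift after turn [  -2.5 -129.7  -37.7]
```

>>> send_rows:
  moves:
    - [[-2,0,0],[-8,0,0],0.3]
    - [[0,0,0],[-8,0,0],0.3]
    - [[0,0,0],[-7.8,0,0],0.3]
    - [[0,-44,-12],[0,0,0],0.3]
    - [[0,-43,-13],[0,0,0],0.3]
    - [[0,-43,-12],[0,0,0],0.3]
    - [[0,0,0],[0,0,0],0.3]

```text
clock: 8.48
eef_pos: [0.5297, -0.2557, 0.2495]
tcp_rot: [[-0.001, -0.413, 0.911], [0.001, 0.911, 0.413], [-1.0, 0.001, -0.0]]
wrist_force: [0.7, 0.5, -0.1]
gripper_width: 0.698
```

```bash
python3 st.py; python3 - <<'E'
from h import *
i=manip.camera_info('wrist');p,d=manip.read_camera('wrist'); cv2.imwrite('pics/wrist4.png',p)
p,_=manip.read_camera('scene'); cv2.imwrite('pics/scene5.png',p)
P,u,v=cloud(i,d); z=P[:,2]
q=P[(z>.12)&(z<.2)&(np.hypot(P[:,0]-.528,P[:,1]+.253)<.028)]; print(len(q))
if len(q)>20:
  r=cv2.minAreaRect((q[:,:2]*1000).astype(np.float32)); print(r)
delta([.5282,-.253,.148],down(24.4))
E
```

```text
8.48 [ 0.5297 -0.2557  0.2495] [ 0.7  0.5 -0.1] 0.698
[[-0.001, -0.413, 0.911], [0.001, 0.911, 0.413], [-1.0, 0.001, -0.0]]
3575
((527.6807250976562, -250.94537353515625), (23.857988357543945, 32.0091438293457), 24.25942611694336)
pos [ 0.5293 -0.2528  0.2497] shift tool mm [ 1.017e+02  1.000e-01 -1.000e+00]
turn deg [ 0.09 -0.03 -0.11] shift after turn [101.7   0.3  -1. ]
```

View pics/wrist4.png

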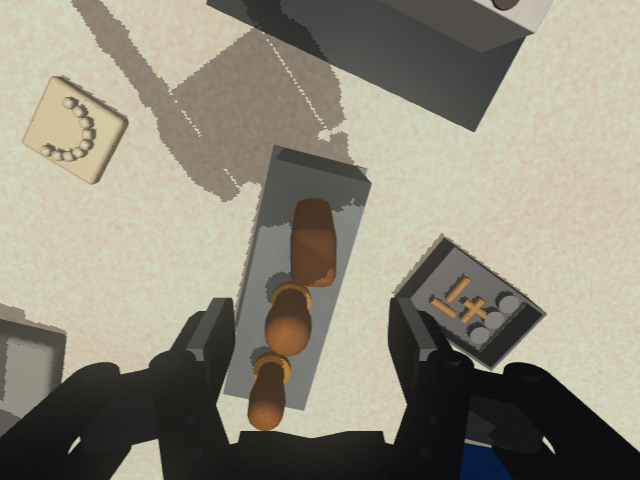

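View pics/scene5.png

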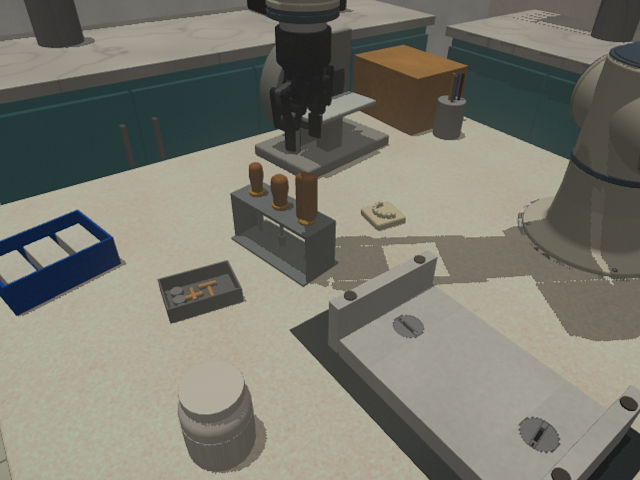

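Wrist depth puts the driver at (0.5277, -0.2509) with yaw 24.3°, which agrees with the top view. The jaws straddle it, so I'll descend and grip.

>>> send_rows:
  moves:
    - [[26,0.5,-0.5],[0,0,0],0.3]
    - [[26,0.5,-0.5],[0,0,0],0.3]
    - [[26,0,0],[0,0,0],0.3]
    - [[24,0,0],[0,0,0],0.3]
    - [[0,0,0],[0,0,0],0.3]

```text
clock: 9.2
eef_pos: [0.5274, -0.2506, 0.1472]
tcp_rot: [[-0.003, -0.416, 0.909], [0.002, 0.909, 0.416], [-1.0, 0.003, -0.002]]
wrist_force: [0.6, 0.2, 0.8]
gripper_width: 0.699
```

```bash
python3 st.py; python3 - <<'E'
from h import *
p,d=manip.read_camera('wrist'); cv2.imwrite('pics/wrist5.png',p)
E
```

```text
9.2 [ 0.5274 -0.2506  0.1472] [0.6 0.2 0.8] 0.699
[[-0.003, -0.416, 0.909], [0.002, 0.909, 0.416], [-1.0, 0.003, -0.002]]
```

View pics/wrist5.png

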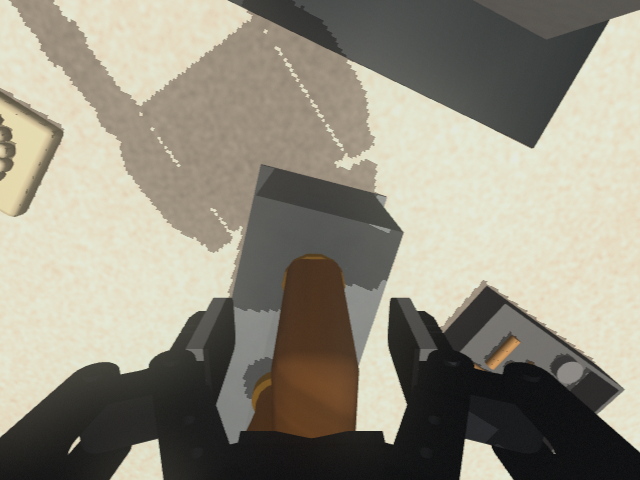

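The handle is centred between the pads. I'll close on it.

>>> send_rows:
  moves:
    - [[0,0,0],[0,0,0],1]
    - [[0,0,0],[0,0,0],1]
    - [[0,0,0],[0,0,0],1]
    - [[0,0,0],[0,0,0],1]
  newtons: 80

```text
clock: 9.75
eef_pos: [0.5289, -0.2522, 0.1497]
tcp_rot: [[0.002, -0.416, 0.909], [-0.001, 0.909, 0.416], [-1.0, -0.001, 0.001]]
wrist_force: [-0.2, 1.2, 7.2]
gripper_width: 0.272
```

```bash
python3 st.py; python3 - <<'E'
from h import *
p,d=manip.read_camera('wrist'); cv2.imwrite('pics/wrist6.png',p)
E
```

```text
9.75 [ 0.5289 -0.2522  0.1497] [-0.2  1.2  7.2] 0.272
[[0.002, -0.416, 0.909], [-0.001, 0.909, 0.416], [-1.0, -0.001, 0.001]]
```

View pics/wrist6.png

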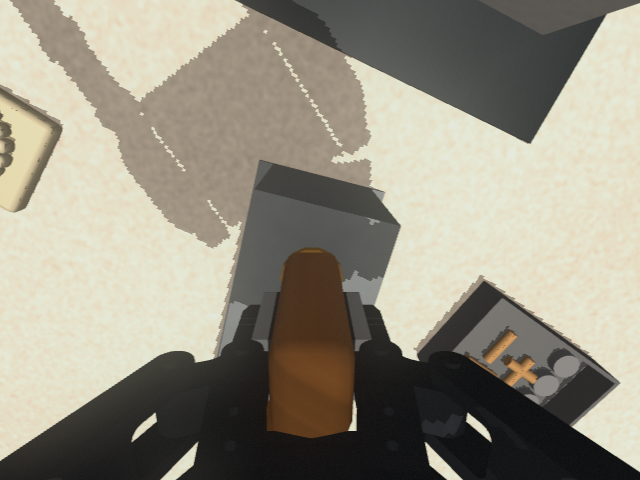

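The grip holds at 23 mm opening. I'll lift straight out.

>>> send_rows:
  moves:
    - [[-15,0,0],[0,0,0],1]
    - [[-25,0,0],[0,0,0],1]
    - [[-30,0,0],[0,0,0],1]
    - [[-30,0,0],[0,0,0],1]
    - [[-15,0,0],[0,0,0],1]
    - [[0,0,0],[0,0,0],1]

```text
clock: 10.55
eef_pos: [0.5288, -0.2523, 0.2646]
tcp_rot: [[0.002, -0.416, 0.909], [-0.001, 0.909, 0.416], [-1.0, -0.002, 0.001]]
wrist_force: [-0.5, 0.4, -1.4]
gripper_width: 0.271
```

```bash
python3 st.py; python3 - <<'E'
from h import *
p,d=manip.read_camera('scene'); cv2.imwrite('pics/scene6.png',p)
delta([.508,-.0165,.24],down(.5))
E
```

```text
10.55 [ 0.5288 -0.2523  0.2646] [-0.5  0.4 -1.4] 0.271
[[0.002, -0.416, 0.909], [-0.001, 0.909, 0.416], [-1.0, -0.002, 0.001]]
pos [ 0.5283 -0.252   0.2634] shift tool mm [ 23.4 222.6  79.4]
turn deg [24.07  0.    0.  ] shift after turn [ 23.4 235.7 -18.3]
```

View pics/scene6.png

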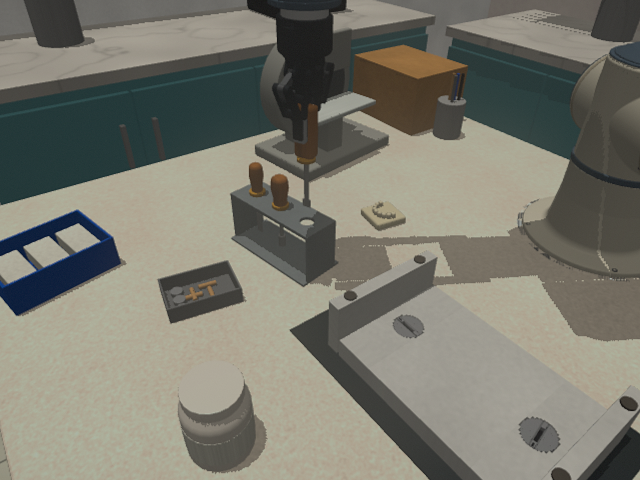

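The driver hangs straight and its tip is clear of the stand. I'll turn it and move to above the cam.

>>> send_rows:
  moves:
    - [[0,0,0],[8,0,0],1]
    - [[0,0,0],[8,0,0],1]
    - [[0,0,0],[8,0,0],1]
    - [[0,47,-4],[0,0,0],1]
    - [[0,47,-4],[0,0,0],1]
    - [[0,47,-4],[0,0,0],1]
    - [[0,47,-3],[0,0,0],1]
    - [[0,47,-3],[0,0,0],1]

```text
clock: 11.6
eef_pos: [0.5072, -0.0158, 0.2624]
tcp_rot: [[-0.002, -0.01, 1.0], [0.0, 1.0, 0.01], [-1.0, 0.0, -0.002]]
wrist_force: [0.6, 0.6, -1.5]
gripper_width: 0.274
```

>>> send_rows:
  moves:
    - [[30,0,0],[0,0,0],1]
    - [[30,0,0],[0,0,0],1]
    - [[0,0,0],[0,0,0],1]

```text
clock: 11.98
eef_pos: [0.5064, -0.0169, 0.2012]
tcp_rot: [[-0.006, -0.01, 1.0], [0.001, 1.0, 0.01], [-1.0, 0.001, -0.006]]
wrist_force: [0.2, -0.1, -1.0]
gripper_width: 0.272
```

```bash
python3 st.py; python3 - <<'E'
from h import *
for c in ('wrist','top','scene'):
    i=manip.camera_info(c);p,d=manip.read_camera(c); cv2.imwrite(f'pics/{c}7.png',p)
    for n in ('driver_tip','cam_slot'):
        for r in manip.landmark_of(n,c)[:2]: print(c,n,round(r["score"],2),np.round(r["centre"],1),np.round(atz(i,r["centre"],.07 if n[0]=='d' else .0335),4))
E
```

```text
11.98 [ 0.5064 -0.0169  0.2012] [ 0.2 -0.1 -1. ] 0.272
[[-0.006, -0.01, 1.0], [0.001, 1.0, 0.01], [-1.0, 0.001, -0.006]]
wrist driver_tip 0.88 [310.4 228.8] [ 0.5043 -0.0167  0.07  ]
wrist cam_slot 0.88 [314.9 217. ] [ 0.5075 -0.0176  0.0335]
top driver_tip 0.38 [234.7 265.5] [ 0.5056 -0.0185  0.07  ]
top cam_slot 0.84 [236.7 267. ] [ 0.5061 -0.0158  0.0335]
top cam_slot 0.6 [431.6 237.9] [ 0.552  -0.3769  0.0335]
scene driver_tip 0.87 [408.  308.6] [ 0.5116 -0.0195  0.07  ]
scene cam_slot 0.6 [406.1 322.4] [ 0.5049 -0.0242  0.0335]
```

View pics/wrist7.png

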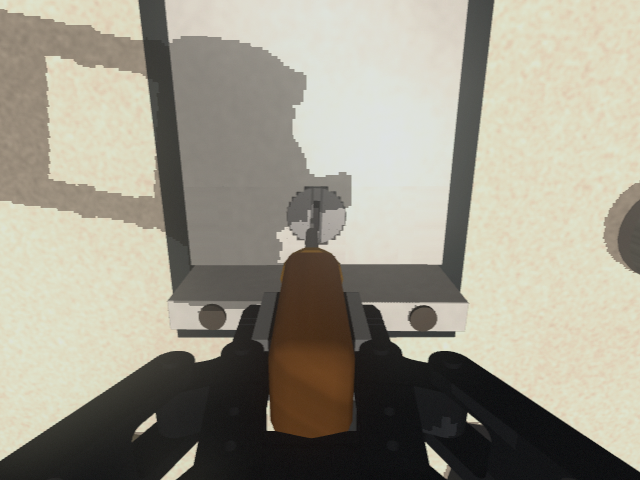

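View pics/scene7.png

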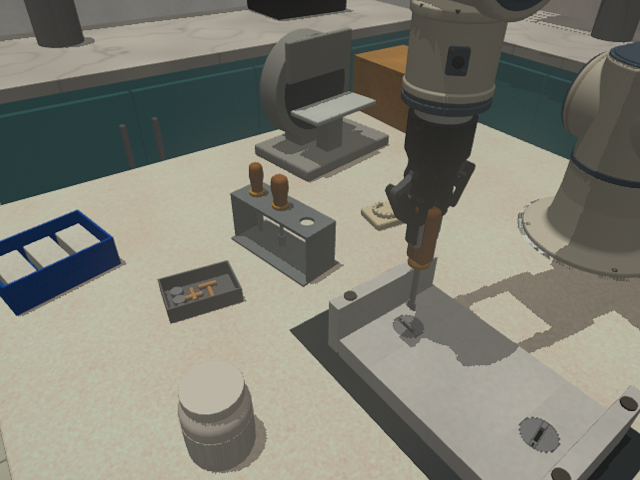

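The wrist view shows the tip near (312,228), just short of the cam centre. I'll zoom in to refine.

```bash
python3 - <<'E'
import cv2
p=cv2.imread('pics/wrist7.png'); cv2.imwrite('pics/w7z.png',cv2.resize(p[170:260,260:370],None,fx=6.6,fy=6.6,interpolation=cv2.INTER_NEAREST))
E
```

```text
(no output)
```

View pics/w7z.png

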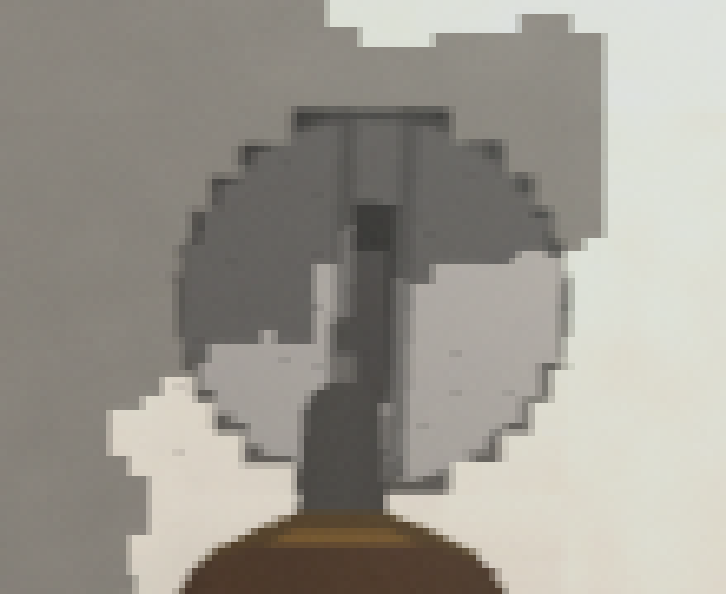

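```bash
python3 - <<'E'
from h import *
i=manip.camera_info('wrist'); s=manip.read_state(); R=np.array(s["tcp_rot"]);p=np.array(s["eef_pos"]);print(p)
c=atz(i,[316.8,215.5],.0335); print("cam",c, "slot ref top/bot",atz(i,[260+378/6.6,170+120/6.6],.0335))
for L in (135,134,120,100,95): print(L,proj(i,p+R@[L/1000,0,0]), "w/ +7 y",proj(i,p+R@[L/1000,.007,0]))
o=-i["R"].T@np.ravel(i["t"]);print(o, R.T@(o-p))
# scene cam crop
q=cv2.imread('pics/scene7.png'); cv2.imwrite('pics/s7z.png',cv2.resize(q[270:350,360:460],None,fx=7,fy=7,interpolation=cv2.INTER_NEAREST))
print(proj('scene',p+R@[.134,0,0]),proj('scene',c))
print(proj('top',p+R@[.134,0,0]),proj('top',c))
E
```

```text
[ 0.50832306 -0.01734131  0.20409062]
cam [ 0.51212522 -0.01776798  0.0335    ] slot ref top/bot [0.51219669 0.00369832 0.0335    ]
135 [[312.23029851 227.44676088]] w/ +7 y [[312.23242058 217.65532466]]
134 [[312.23413877 227.84257846]] w/ +7 y [[312.23629772 218.01978505]]
120 [[312.29085754 233.68861243]] w/ +7 y [[312.2935852  223.40494872]]
100 [[312.38277769 243.16287144]] w/ +7 y [[312.38652277 232.14130693]]
95 [[312.40807521 245.77030026]] w/ +7 y [[312.4121211  234.54761222]]
[0.50675822 0.05781416 0.33355839] [-0.12947817  0.07515042 -0.00071724]
[[410.61472333 308.52819651]] [[405.68956928 327.04436219]]
[[234.02836138 263.91721927]] [[237.75568364 263.69340054]]
```

View pics/s7z.png

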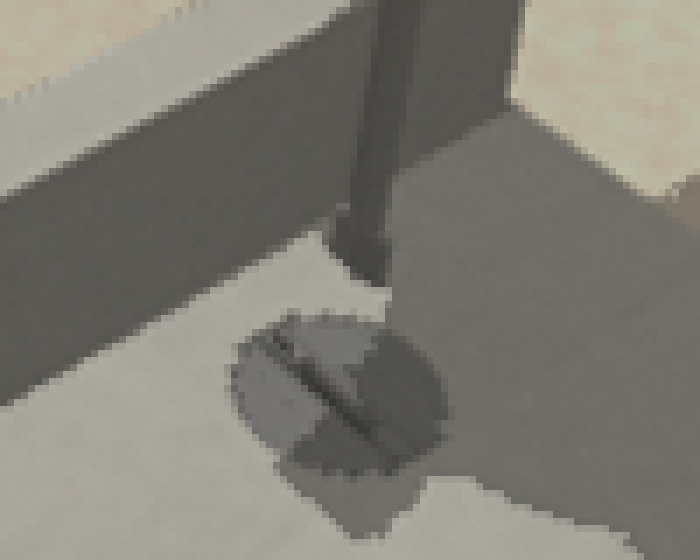

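The picture-based offset says the cam is about 3 mm to tool +z. I'll correct that, go lower and look again.

>>> send_rows:
  moves:
    - [[10,0,3],[1,0,0],1]
    - [[10,0,0],[0,0,0],1]
    - [[0,0,0],[0,0,0],1]

```text
clock: 12.8
eef_pos: [0.5105, -0.0171, 0.1824]
tcp_rot: [[-0.002, 0.007, 1.0], [0.0, 1.0, -0.007], [-1.0, 0.0, -0.002]]
wrist_force: [-0.0, 0.3, -1.8]
gripper_width: 0.269
```

```bash
cat > look.py <<'E'
from h import *
import sys
k=sys.argv[1]
i=manip.camera_info('wrist'); print("f",i["mtx"][0,0]); s=manip.read_state(); R=np.array(s["tcp_rot"]);p=np.array(s["eef_pos"]);print(np.round(p,4),np.round(s["wrist_force"],1))
w,d=manip.read_camera('wrist'); q,_=manip.read_camera('scene')
a=cv2.resize(w[170:260,260:370],None,fx=5,fy=5,interpolation=cv2.INTER_NEAREST); b=cv2.resize(q[270:350,360:460],None,fx=5,fy=5,interpolation=cv2.INTER_NEAREST)
o=np.zeros((450,800,3),np.uint8); o[:,:400]=a[:,75:475]; o[:400,400:]=b[:,50:450]
cv2.imwrite(f'pics/look{k}.png',o); cv2.imwrite(f'pics/lookw{k}.png',w)
for L in (.1,.134,p[2]-.0335): print(round(L,3),np.round(proj(i,p+R@[L,0,0]),1))
E
python3 look.py a
```

```text
f 396.5315753494545
[ 0.5105 -0.0171  0.1824] [-0.   0.3 -1.8]
0.1 [[312.4 243.2]]
0.134 [[312.3 227.9]]
0.149 [[312.2 222.2]]
```

View pics/looka.png

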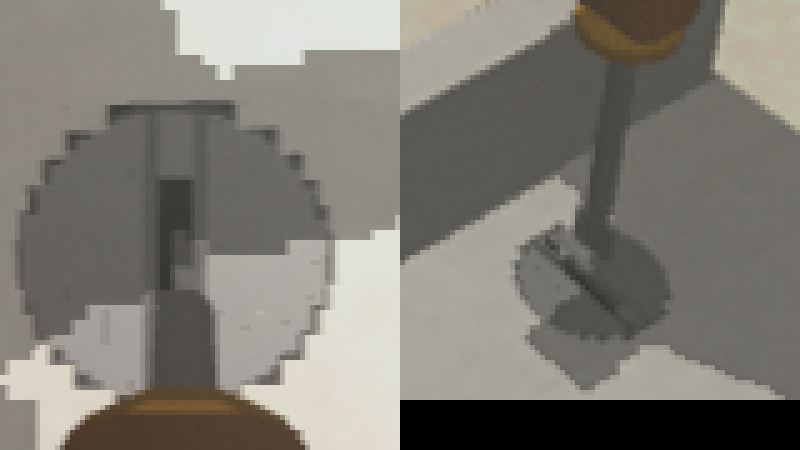

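```bash
python3 - <<'E'
import cv2
p=cv2.imread('pics/lookwa.png'); z=cv2.resize(p[200:250,285:335],None,fx=12,fy=12,interpolation=cv2.INTER_NEAREST); z=cv2.convertScaleAbs(z,alpha=1.5,beta=0); cv2.imwrite('pics/za.png',z)
E
```

```text
(no output)
```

View pics/za.png

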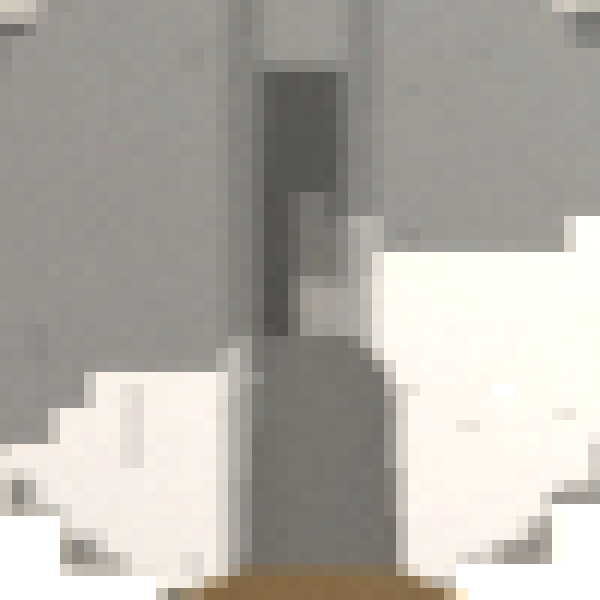

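The blade edge is at columns 300–348 and the slot at 264–340 in this zoom, so I'm about 1.2 mm too far in +z. I'll correct and lower.

>>> send_rows:
  moves:
    - [[4,0,-1.2],[0,0,0],1]
    - [[4,0,0],[0,0,0],1]
    - [[0,0,0],[0,0,0],1]

```text
clock: 13.28
eef_pos: [0.5097, -0.0172, 0.1753]
tcp_rot: [[-0.001, 0.008, 1.0], [0.0, 1.0, -0.008], [-1.0, 0.0, -0.001]]
wrist_force: [-0.5, -1.4, -2.0]
gripper_width: 0.273
```

```bash
python3 look.py b; python3 - <<'E'
import cv2
p=cv2.imread('pics/lookwb.png'); z=cv2.resize(p[200:250,285:335],None,fx=12,fy=12,interpolation=cv2.INTER_NEAREST); z=cv2.convertScaleAbs(z,alpha=1.5,beta=0); cv2.imwrite('pics/zb.png',z)
E
```

```text
f 396.5315753494545
[ 0.5097 -0.0172  0.1753] [-0.5 -1.4 -2. ]
0.1 [[312.4 243.2]]
0.134 [[312.2 227.9]]
0.142 [[312.2 224.8]]
```

View pics/zb.png

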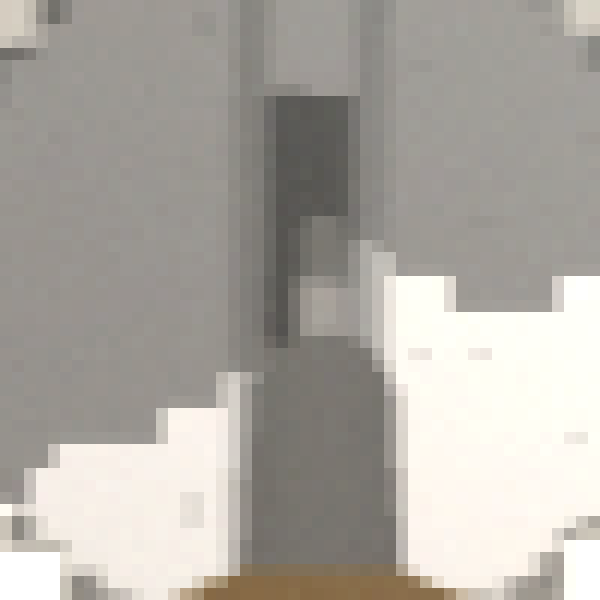

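View pics/lookb.png

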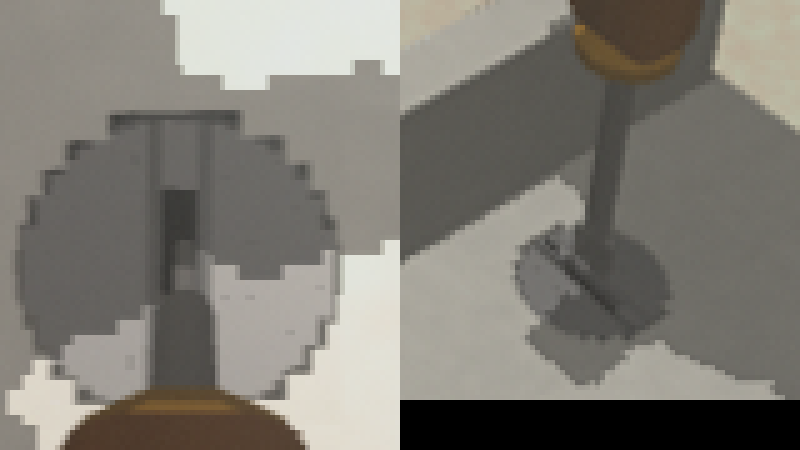

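>>> send_rows:
  moves:
    - [[3,1.5,-0.7],[0,0,0],1]
    - [[3,0,0],[0,0,0],1]
    - [[2,0,0],[0,0,0],1]
    - [[0,0,0],[0,0,0],1]

```text
clock: 13.88
eef_pos: [0.5092, -0.0157, 0.1674]
tcp_rot: [[-0.0, 0.007, 1.0], [0.0, 1.0, -0.007], [-1.0, 0.0, -0.0]]
wrist_force: [-0.3, 0.5, -0.5]
gripper_width: 0.269
```

```bash
python3 look.py c; python3 - <<'E'
import cv2
p=cv2.imread('pics/lookwc.png'); z=cv2.resize(p[200:250,285:335],None,fx=12,fy=12,interpolation=cv2.INTER_NEAREST); z=cv2.convertScaleAbs(z,alpha=1.5,beta=0); cv2.imwrite('pics/zc.png',z)
E
```

```text
f 396.5315753494545
[ 0.5092 -0.0157  0.1674] [-0.3  0.5 -0.5]
0.1 [[312.4 243.2]]
0.134 [[312.3 227.9]]
0.134 [[312.3 227.9]]
```

View pics/zc.png

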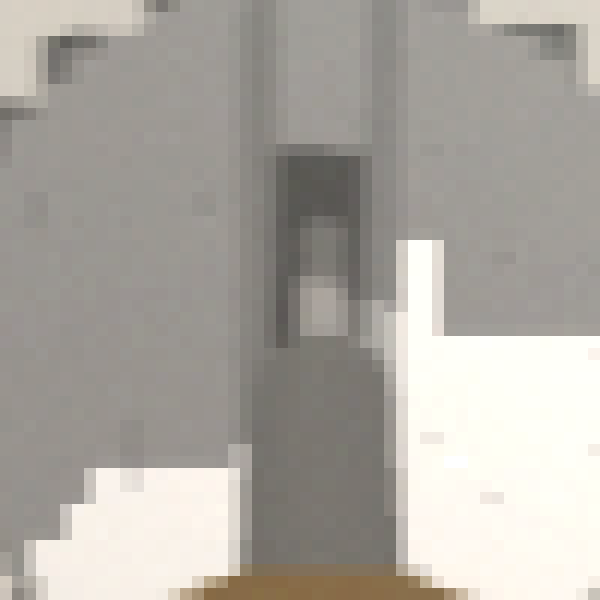

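View pics/lookc.png

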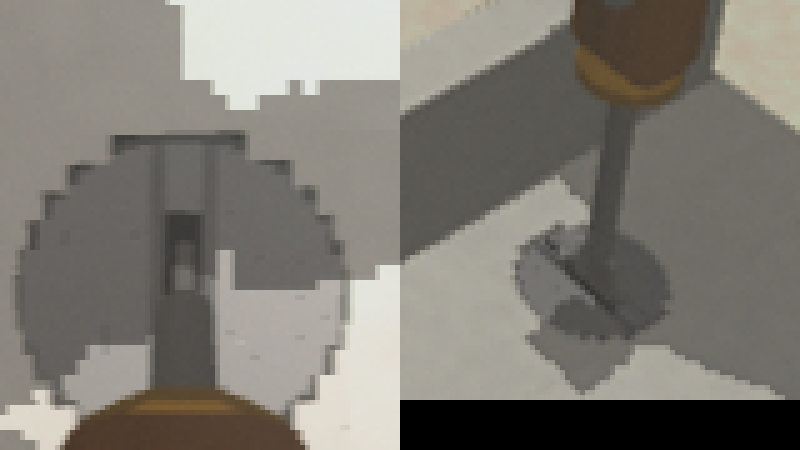

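The blade (300–350) is now centred in the slot (275–365), so I'll insert it.

>>> send_rows:
  moves:
    - [[2,0,-0.2],[0,0,0],1]
    - [[2,0,0],[0,0,0],1]

```text
clock: 14.22
eef_pos: [0.509, -0.0157, 0.1635]
tcp_rot: [[0.0, 0.008, 1.0], [-0.0, 1.0, -0.008], [-1.0, -0.0, 0.0]]
wrist_force: [0.3, -0.4, -2.1]
gripper_width: 0.268
```

>>> send_rows:
  moves:
    - [[1,0,0],[0,0,0],1]
    - [[0.5,0,0],[0,0,0],1]
    - [[0,0,0],[0,0,0],1]

```text
clock: 14.6
eef_pos: [0.509, -0.0157, 0.1621]
tcp_rot: [[0.0, 0.008, 1.0], [-0.0, 1.0, -0.008], [-1.0, -0.0, 0.0]]
wrist_force: [-1.0, -0.2, -1.5]
gripper_width: 0.268
```

```bash
python3 look.py d
```

```text
f 396.5315753494545
[ 0.509  -0.0157  0.1621] [-1.  -0.2 -1.5]
0.1 [[312.4 243.2]]
0.134 [[312.2 227.9]]
0.129 [[312.3 230.1]]
```

View pics/lookd.png

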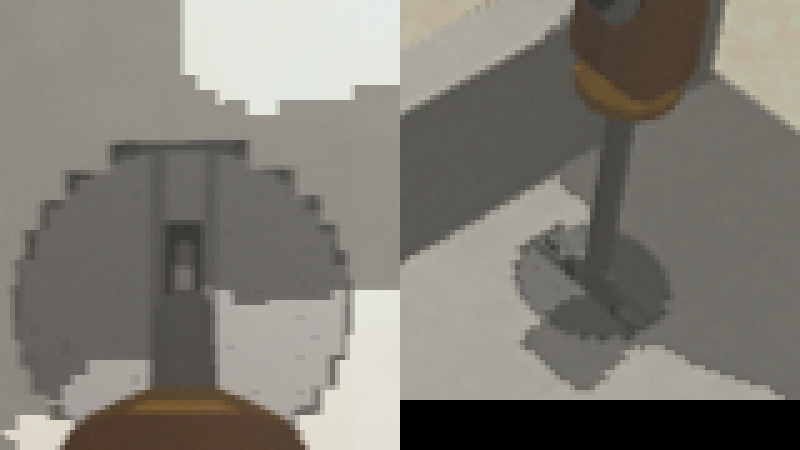

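The blade sits about 5 mm deep in the slot with no side load. I'll turn it clockwise.

>>> send_rows:
  moves:
    - [[0,0,0],[6,0,0],1]
    - [[0,0,0],[6,0,0],1]
    - [[0,0,0],[6,0,0],1]
    - [[0,0,0],[6,0,0],1]

```text
clock: 15.2
eef_pos: [0.5087, -0.0156, 0.1621]
tcp_rot: [[-0.001, 0.417, 0.909], [0.0, 0.909, -0.417], [-1.0, -0.0, -0.001]]
wrist_force: [-0.6, 0.6, -1.6]
gripper_width: 0.271
```

```bash
python3 look.py e; python3 -c "
from h import *
s=manip.read_state();print(np.round(s['torque'],3))"
```

```text
f 396.5315753494545
[ 0.5087 -0.0156  0.1621] [-0.6  0.6 -1.6]
0.1 [[311.7 242.8]]
0.134 [[311.6 227.5]]
0.129 [[311.6 229.7]]
[0.207 0.443 0.105]
```

View pics/looke.png

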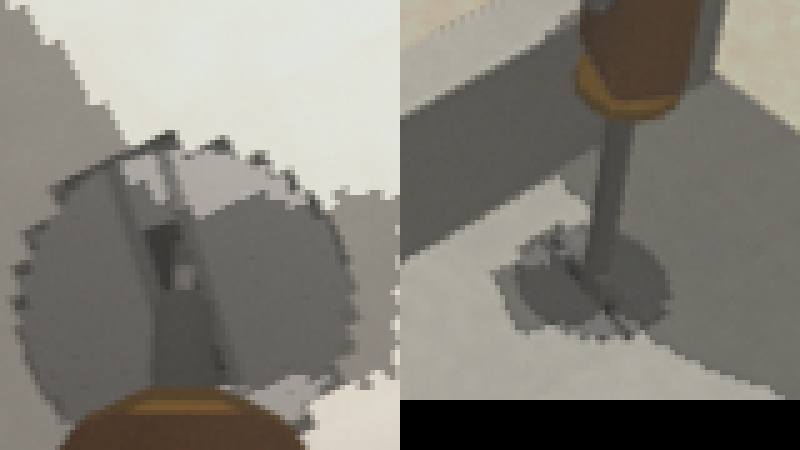

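The cam is following, at 0.1 N m, with the expected slot play as lag. I'll continue.

>>> send_rows:
  moves:
    - [[0,0,0],[6,0,0],1]
    - [[0,0,0],[6,0,0],1]
    - [[0,0,0],[6,0,0],1]
    - [[0,0,0],[6,0,0],1]

```text
clock: 15.8
eef_pos: [0.5087, -0.0155, 0.162]
tcp_rot: [[-0.001, 0.748, 0.663], [0.0, 0.663, -0.748], [-1.0, -0.0, -0.001]]
wrist_force: [-1.5, 1.9, -0.1]
gripper_width: 0.269
```

>>> send_rows:
  moves:
    - [[0,0,0],[6,0,0],1]
    - [[0,0,0],[6,0,0],1]
    - [[0,0,0],[6,0,0],1]
    - [[0,0,0],[0,0,0],1]

```text
clock: 16.3
eef_pos: [0.5088, -0.0155, 0.162]
tcp_rot: [[-0.0, 0.916, 0.402], [0.0, 0.402, -0.916], [-1.0, -0.0, -0.001]]
wrist_force: [-1.5, 1.9, -0.6]
gripper_width: 0.272
```

```bash
python3 look.py f; python3 -c "
from h import *
s=manip.read_state();print(np.round(s['torque'],3));print(np.round(s['joint_positions'],2))"
```

```text
f 396.5315753494545
[ 0.5088 -0.0155  0.162 ] [-1.5  1.9 -0.6]
0.1 [[310.4 242.9]]
0.134 [[310.4 227.6]]
0.129 [[310.4 229.8]]
[0.879 0.492 0.115]
[-0.15  0.44  1.73  0.    0.98  1.01]
```

View pics/lookf.png

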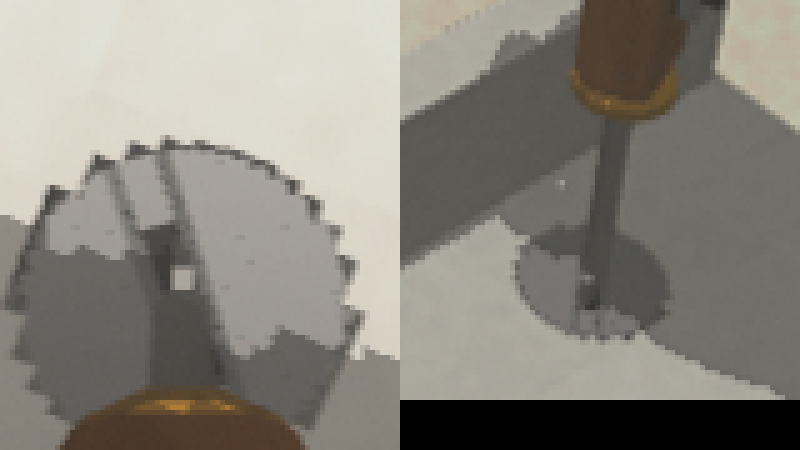

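View pics/lookwf.png

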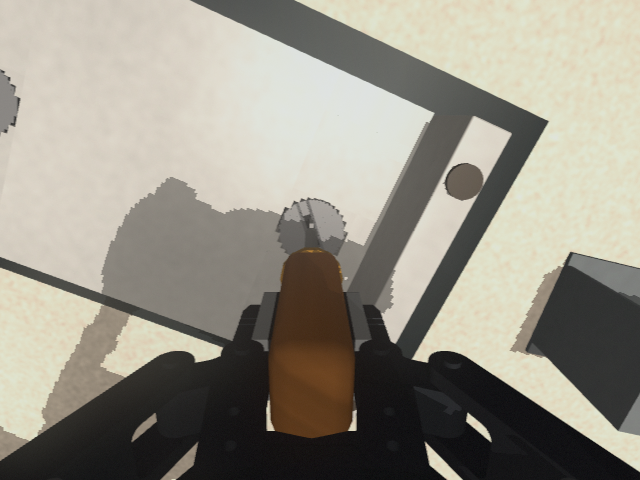

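```bash
python3 - <<'E'
from h import *
i=manip.camera_info('wrist')
for a,b in (((165,150),(235,385)),((110,165),(135,225)),((170,165),(205,290))):
    A,B=[atz(i,((c+75)/5+260,r/5+170),.0335) for c,r in (a,b)]
    v=A-B; print(np.degrees(np.arctan2(v[1],v[0])))
E
```

```text
39.94979226222415
45.45687226439663
39.02378135542596
```

The slot has turned about 51° (0.89 rad), so about 21° more is needed.

>>> send_rows:
  moves:
    - [[0,0,0],[6,0,0],1]
    - [[0,0,0],[6,0,0],1]
    - [[0,0,0],[6,0,0],1]
    - [[0,0,0],[3,0,0],1]
    - [[0,0,0],[0,0,0],1]

```text
clock: 17.02
eef_pos: [0.509, -0.0155, 0.1621]
tcp_rot: [[-0.0, 0.999, 0.047], [0.0, 0.047, -0.999], [-1.0, -0.0, -0.0]]
wrist_force: [-1.0, 4.8, -0.8]
gripper_width: 0.269
```

```bash
python3 look.py g; python3 -c "
from h import *
s=manip.read_state();print(np.round(s['torque'],3));print(np.round(s['joint_positions'],2))"
```

```text
f 396.5315753494545
[ 0.509  -0.0155  0.1621] [-1.   4.8 -0.8]
0.1 [[309.8 243.2]]
0.134 [[309.9 227.9]]
0.129 [[309.9 230.1]]
[1.283 0.376 0.119]
[-0.15  0.44  1.73  0.    0.97  1.38]
```

View pics/lookg.png

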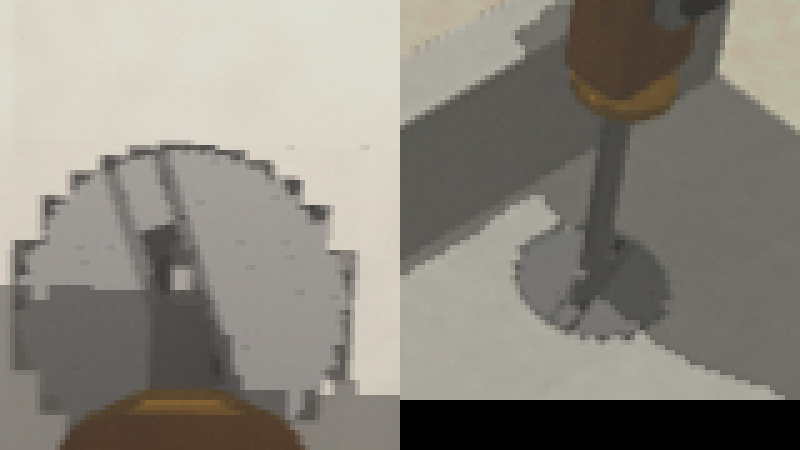

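View pics/lookwg.png

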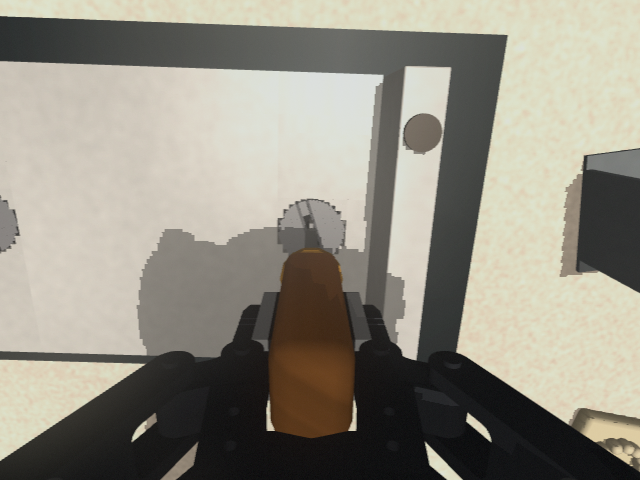

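```bash
python3 - <<'E'
from h import *
i=manip.camera_info('wrist')
for a,b in (((165,150),(232,385)),((108,165),(140,240)),((170,165),(205,290))):
    A,B=[atz(i,((c+75)/5+260,r/5+170),.0335) for c,r in (a,b)]
    v=A-B; t=np.degrees(np.arctan2(v[1],v[0])); print(t, np.radians(90.9-t))
E
```

```text
18.221737081164445 1.2684749825637849
24.863231901176064 1.1525590307004339
17.960845920947182 1.2730283922989243
```

>>> send_rows:
  moves:
    - [[0,0,0],[4,0,0],1]
    - [[0,0,0],[0,0,0],1]
    - [[0,0,0],[0,0,0],1]

```text
clock: 17.5
eef_pos: [0.509, -0.0156, 0.1621]
tcp_rot: [[-0.0, 1.0, -0.023], [0.0, -0.023, -1.0], [-1.0, -0.0, -0.0]]
wrist_force: [-1.5, 5.2, -0.5]
gripper_width: 0.267
```

```bash
python3 look.py h; python3 - <<'E'
from h import *
s=manip.read_state();print(np.round(s['torque'],3))
i=manip.camera_info('wrist');p,d=manip.read_camera('wrist');P,u,v=cloud(i,d);z=P[:,2]
for x in (.44,.46,.48,.5,.55,.58,.6):
    k=(abs(z-.034)<.004)&(abs(P[:,0]-x)<.005)&(P[:,1]>-.065); k2=(abs(z-.092)<.006)&(abs(P[:,0]-x)<.005)&(P[:,1]<-.03)&(P[:,1]>-.1)
    if k.sum()>5 and k2.sum()>5: print(x,"board min y",np.round(P[k,1].min()*1000,1),"panel max y",np.round(P[k2,1].max()*1000,1), "min",np.round(P[k2,1].min()*1000,1))
E
```

```text
f 396.5315753494545
[ 0.509  -0.0156  0.1621] [-1.5  5.2 -0.5]
0.1 [[309.8 243.3]]
0.134 [[309.9 228. ]]
0.129 [[309.9 230.2]]
[1.441 0.318 0.112]
0.46 board min y -58.3 panel max y -58.8 min -80.2
0.48 board min y -57.9 panel max y -57.3 min -79.4
0.5 board min y -57.4 panel max y -56.9 min -79.1
0.55 board min y -56.5 panel max y -55.9 min -78.5
0.58 board min y -55.9 panel max y -55.1 min -77.8
0.6 board min y -55.6 panel max y -54.8 min -77.3
```

View pics/lookh.png

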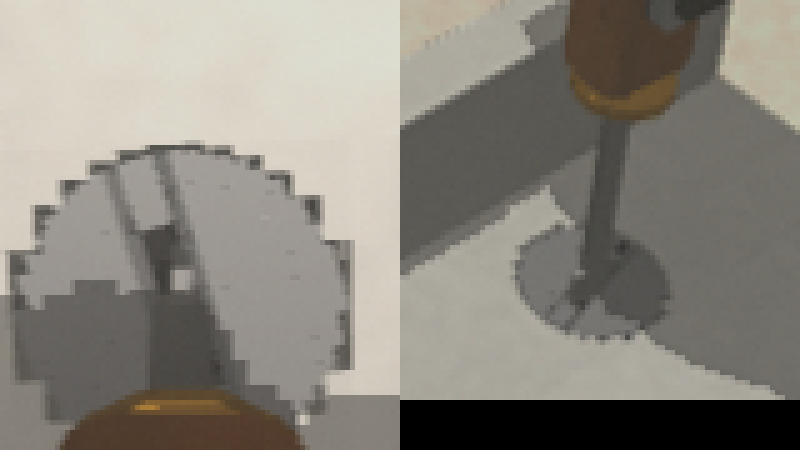

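The panel is flush, with the board and panel edges agreeing within about 0.8 mm, and the cam is at about 1.33 rad. I'll ease back 10° to free the blade and lift out.

>>> send_rows:
  moves:
    - [[0,0,0],[-5,0,0],1]
    - [[0,0,0],[-5,0,0],1]
    - [[-4,0,0],[0,0,0],1]
    - [[-8,0,0],[0,0,0],1]
    - [[-25,0,0],[0,0,0],1]
    - [[-35,0,0],[0,0,0],1]
    - [[-35,0,0],[0,0,0],1]
    - [[0,0,0],[0,0,0],1]

```text
clock: 18.65
eef_pos: [0.5105, -0.0161, 0.2721]
tcp_rot: [[0.006, 0.989, 0.148], [-0.001, 0.148, -0.989], [-1.0, 0.005, 0.002]]
wrist_force: [0.2, -0.6, -1.8]
gripper_width: 0.27
```

```bash
python3 look.py i; python3 - <<'E'
from h import *
delta([.5286,-.2522,.267],down(24.6))
E
```

```text
f 396.5315753494545
[ 0.5105 -0.0161  0.2721] [ 0.2 -0.6 -1.8]
0.1 [[310.  243.1]]
0.134 [[310.1 227.8]]
0.239 [[310.3 197.4]]
pos [ 0.509  -0.0158  0.2693] shift tool mm [  2.4 -15.7 236.6]
turn deg [-1.0607e+02  6.0000e-02 -0.0000e+00] shift after turn [   2.3 -223.1  -80.6]
```

View pics/lookwi.png

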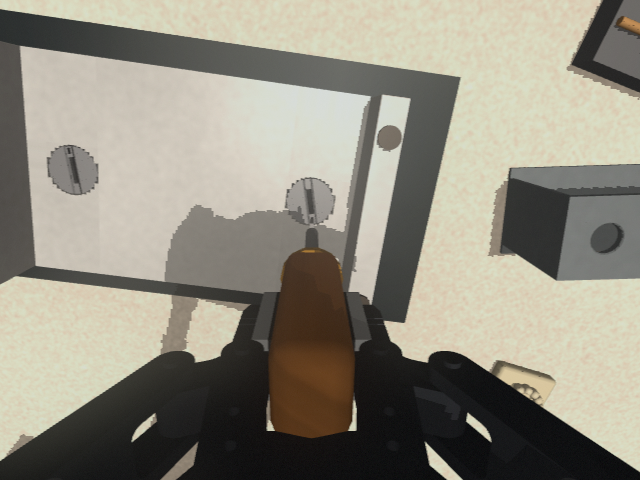

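The cam stayed turned and the panel is closed. I'll turn back and carry the driver to its hole.

>>> send_rows:
  moves:
    - [[0,0,0],[-10.6,0,0],1]
    - [[0,0,0],[-10.6,0,0],1]
    - [[0,0,0],[-10.6,0,0],1]
    - [[0,0,0],[-10.6,0,0],1]
    - [[0,0,0],[-10.6,0,0],1]
    - [[0,0,0],[-10.6,0,0],1]
    - [[0,0,0],[-10.6,0,0],1]
    - [[0,0,0],[-10.6,0,0],1]

```text
clock: 19.75
eef_pos: [0.5085, -0.0157, 0.268]
tcp_rot: [[-0.002, -0.064, 0.998], [0.0, 0.998, 0.064], [-1.0, 0.0, -0.002]]
wrist_force: [-0.5, 0.4, -0.9]
gripper_width: 0.269
```

>>> send_rows:
  moves:
    - [[0,0,0],[-10.6,0,0],1]
    - [[0,0,0],[-10.6,0,0],1]
    - [[0,-44,-16],[0,0,0],1]
    - [[0,-44,-16],[0,0,0],1]
    - [[0,-44,-16],[0,0,0],1]
    - [[0,-44,-16],[0,0,0],1]
    - [[0,-44,-16],[0,0,0],1]
    - [[0,0,0],[0,0,0],1]

```text
clock: 20.75
eef_pos: [0.5273, -0.2519, 0.2676]
tcp_rot: [[-0.002, -0.413, 0.911], [0.0, 0.911, 0.413], [-1.0, 0.001, -0.001]]
wrist_force: [-0.3, 1.0, -1.4]
gripper_width: 0.273
```

```bash
python3 look.py j; python3 - <<'E'
from h import *
delta([.5288,-.2522,.265],down(24.6))
p,d=manip.read_camera('scene');cv2.imwrite('pics/scene8.png',cv2.resize(p[140:300,220:420],None,fx=4,fy=3.7))
E
```

```text
f 396.5315753494545
[ 0.5273 -0.2519  0.2676] [-0.3  1.  -1.4]
0.1 [[312.9 243.8]]
0.134 [[312.7 228.4]]
0.234 [[312.3 198.8]]
pos [ 0.5272 -0.2491  0.2679] shift tool mm [ 2.9 -3.5  0.2]
turn deg [-0.11 -0.07 -0.1 ] shift after turn [ 2.9 -3.5  0.2]
```

View pics/lookwj.png

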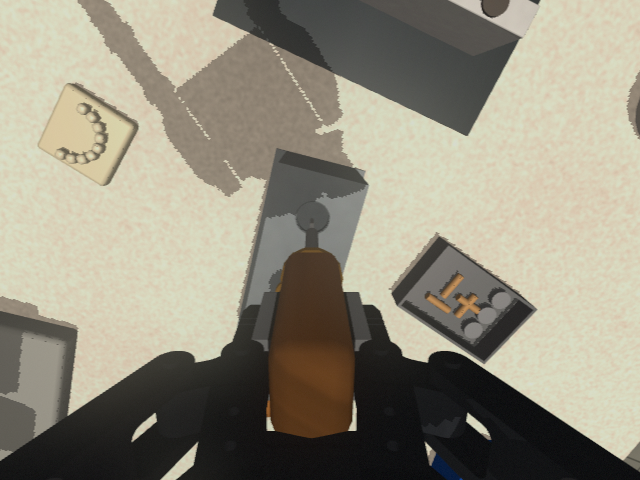

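View pics/scene8.png

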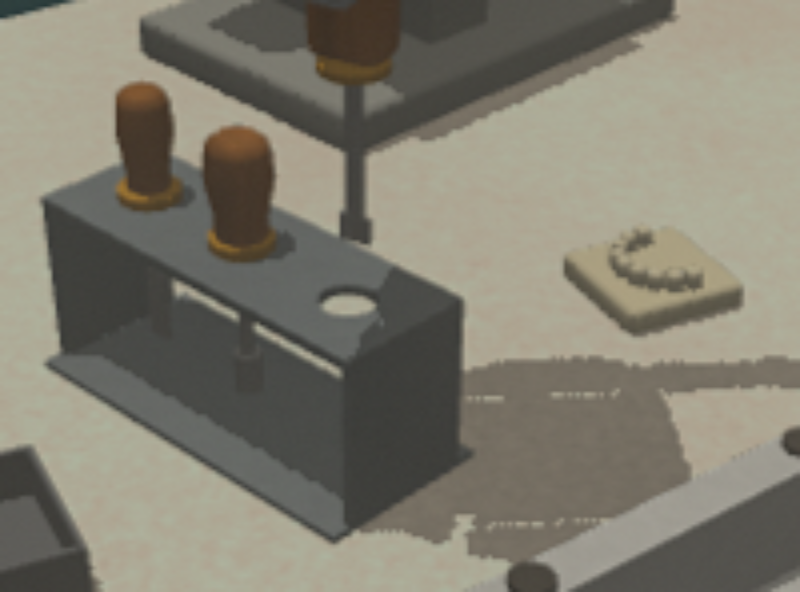

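```bash
python3 - <<'E'
from h import *
ps=[]
for k in range(3):
    s=manip.read_state(); ps.append(np.r_[s["eef_pos"],s["clock"]])
    i=manip.camera_info('wrist'); w,d=manip.read_camera('wrist')
    p=np.array(s["eef_pos"]);R=np.array(s["tcp_rot"])
    print(np.round(ps[-1],4),"axis at z=.1",np.round(proj(i,p+R@[p[2]-.1,0,0]),1),"hole world if 312.5,216",np.round(atz(i,[312.5,216],.1),4))
cv2.imwrite('pics/hz.png',cv2.resize(w[180:260,262:362],None,fx=7,fy=7,interpolation=cv2.INTER_NEAREST))
E
```

```text
[ 0.5273 -0.2485  0.2682 20.9   ] axis at z=.1 [[312.5 216.3]] hole world if 312.5,216 [ 0.5269 -0.2481  0.1   ]
[ 0.5274 -0.2482  0.2685 20.95  ] axis at z=.1 [[312.5 216.2]] hole world if 312.5,216 [ 0.5272 -0.2479  0.1   ]
[ 0.5276 -0.248   0.2687 21.    ] axis at z=.1 [[312.5 216. ]] hole world if 312.5,216 [ 0.5274 -0.2479  0.1   ]
```

View pics/hz.png

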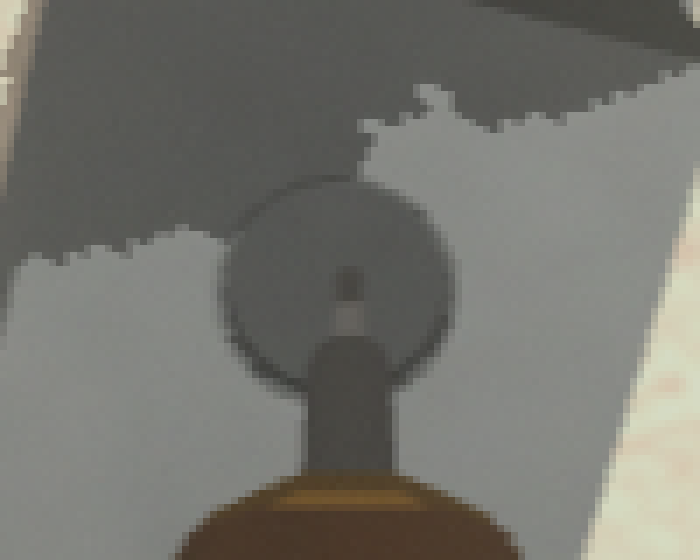

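The arm has settled about 3.5 mm short of the grip position, and the hole centre in the picture agrees. I'll correct and lower the driver.

>>> send_rows:
  moves:
    - [[0,-3.5,-0.5],[0,0,0],1]
    - [[10,0,0],[0,0,0],1]
    - [[10,0,0],[0,0,0],1]
    - [[0,0,0],[0,0,0],1]
    - [[0,0,0],[0,0,0],1]

```text
clock: 21.68
eef_pos: [0.5288, -0.2525, 0.2491]
tcp_rot: [[-0.0, -0.416, 0.909], [0.0, 0.909, 0.416], [-1.0, 0.0, -0.0]]
wrist_force: [0.2, -0.1, -1.9]
gripper_width: 0.269
```

```bash
python3 look.py k; python3 - <<'E'
from h import *
delta([.5288,-.2522,.1497],down(24.6))
w=cv2.imread('pics/lookwk.png')
cv2.imwrite('pics/hz2.png',cv2.resize(w[180:260,262:362],None,fx=7,fy=7,interpolation=cv2.INTER_NEAREST))
E
```

```text
f 396.5315753494545
[ 0.5288 -0.2525  0.2491] [ 0.2 -0.1 -1.9]
0.1 [[312.8 243.8]]
0.134 [[312.6 228.4]]
0.216 [[312.3 203.1]]
pos [ 0.5289 -0.2525  0.2493] shift tool mm [99.6  0.4  0. ]
turn deg [-0.03  0.01  0.02] shift after turn [99.6  0.3  0. ]
```

View pics/hz2.png

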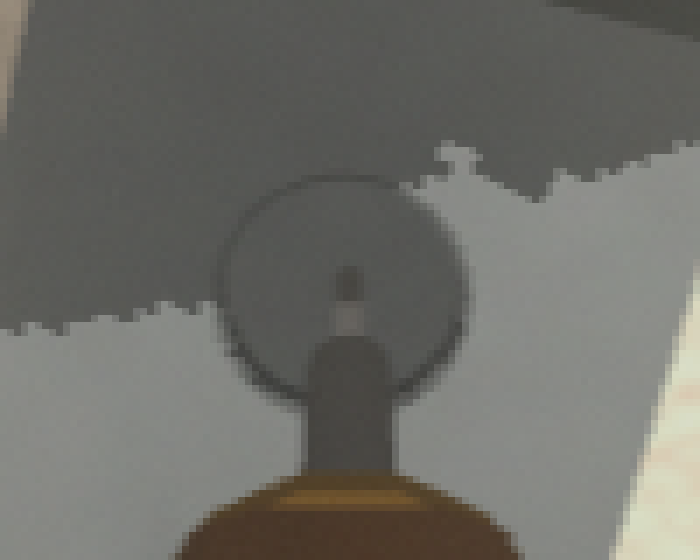

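The tip is lined up over the hole, with its pose within 0.4 mm of the grip pose. I'll lower it.

>>> send_rows:
  moves:
    - [[20,0,0],[0,0,0],1]
    - [[30,0,0],[0,0,0],1]
    - [[30,0,0],[0,0,0],1]
    - [[14,0,0],[0,0,0],1]
    - [[0,0,0],[0,0,0],1]

```text
clock: 22.4
eef_pos: [0.5286, -0.2524, 0.1548]
tcp_rot: [[-0.001, -0.416, 0.909], [0.001, 0.909, 0.416], [-1.0, 0.001, -0.001]]
wrist_force: [0.1, -0.5, -1.9]
gripper_width: 0.272
```

>>> send_rows:
  moves:
    - [[3,0,0],[0,0,0],1]
    - [[1.5,0,0],[0,0,0],1]
    - [[0,0,0],[0,0,0],1]

```text
clock: 22.78
eef_pos: [0.5289, -0.2525, 0.151]
tcp_rot: [[0.001, -0.416, 0.909], [-0.0, 0.909, 0.416], [-1.0, -0.001, 0.0]]
wrist_force: [0.4, 0.7, -1.4]
gripper_width: 0.278
```

```bash
python3 st.py;python3 - <<'E'
from h import *
p,d=manip.read_camera('scene');cv2.imwrite('pics/scene9.png',cv2.resize(p[140:300,220:420],None,fx=4,fy=3.7))
E
```

```text
22.78 [ 0.5289 -0.2525  0.151 ] [ 0.4  0.7 -1.4] 0.278
[[0.001, -0.416, 0.909], [-0.0, 0.909, 0.416], [-1.0, -0.001, 0.0]]
```

View pics/scene9.png

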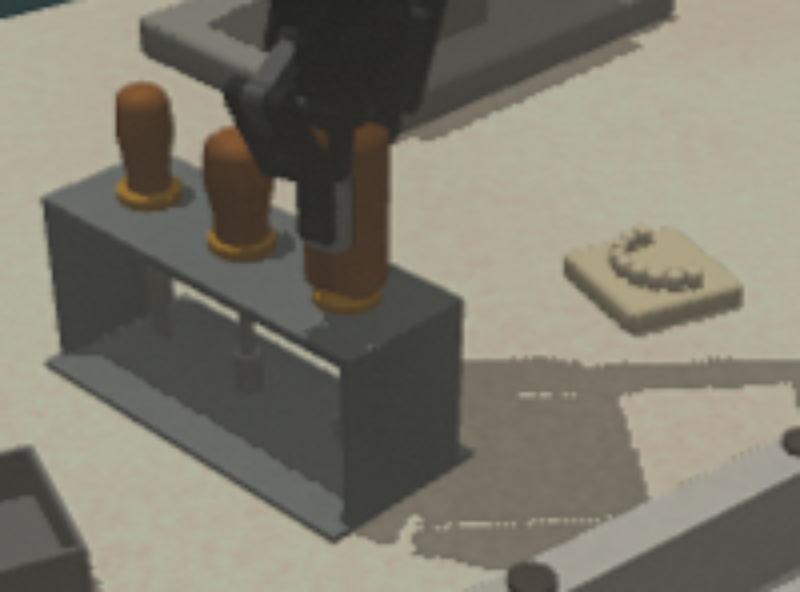

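The collar is in place, about 1 mm above its seat. I'll go slightly lower and release partway, so the neighbour handles stay clear.

>>> send_rows:
  moves:
    - [[1,0,0],[0,0,0],1]
    - [[0,0,0],[0,0,0],1]
    - [[0,0,0],[0,0,0],0.3]
    - [[0,0,0],[0,0,0],0.3]
    - [[0,0,0],[0,0,0],0.3]
    - [[0,0,0],[0,0,0],0.3]

```text
clock: 23.58
eef_pos: [0.5288, -0.2525, 0.1496]
tcp_rot: [[0.0, -0.416, 0.909], [-0.0, 0.909, 0.416], [-1.0, -0.0, 0.0]]
wrist_force: [-0.3, -0.2, 1.1]
gripper_width: 0.698
```

```bash
python3 st.py;python3 - <<'E'
from h import *
p,d=manip.read_camera('wrist');cv2.imwrite('pics/wrist10.png',p)
E
```

```text
23.58 [ 0.5288 -0.2525  0.1496] [-0.3 -0.2  1.1] 0.698
[[0.0, -0.416, 0.909], [-0.0, 0.909, 0.416], [-1.0, -0.0, 0.0]]
```

View pics/wrist10.png

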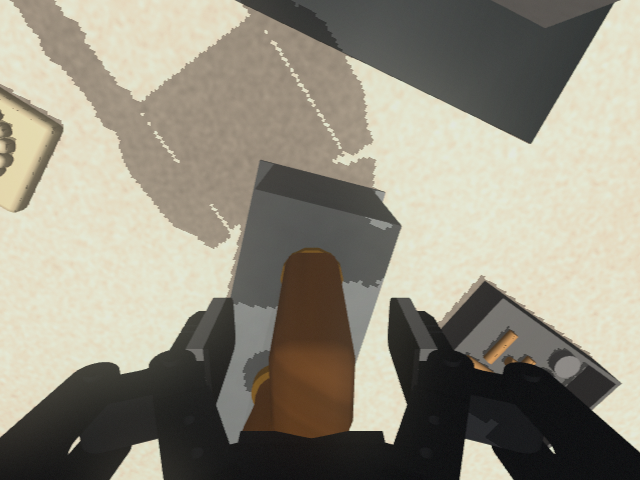

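The driver is released and standing free between the pads. I'll rise and move aside for a check.

>>> send_rows:
  moves:
    - [[-30,0,0],[0,0,0],0.3]
    - [[-40,0,0],[0,0,0],0.3]
    - [[-40,0,0],[0,0,0],0.3]
    - [[-40,0,0],[0,0,0],0.3]
    - [[0,0,-50],[0,0,0],0.3]
    - [[0,0,-50],[0,0,0],0.3]
    - [[0,0,-50],[0,0,0],0.3]
    - [[0,0,0],[0,0,0],0.3]

```text
clock: 24.62
eef_pos: [0.3899, -0.3157, 0.2998]
tcp_rot: [[-0.0, -0.413, 0.911], [-0.0, 0.911, 0.413], [-1.0, 0.0, -0.0]]
wrist_force: [-0.3, -0.3, 0.2]
gripper_width: 0.701
```

```bash
python3 st.py;python3 - <<'E'
from h import *
p,d=manip.read_camera('scene');cv2.imwrite('pics/scene11.png',p)
p,d=manip.read_camera('top');cv2.imwrite('pics/top11.png',p)
i=manip.camera_info('top');P,u,v=cloud(i,d);z=P[:,2]
def rect(q,name):
    if len(q)>10:
        r=cv2.minAreaRect((q[:,:2]*1000).astype(np.float32)); print(name,len(q),np.round(r[0],1),np.round(r[1],1),round(r[2],2))
rect(P[(z>.12)&(z<.2)&(np.hypot(P[:,0]-.528,P[:,1]+.253)<.028)],"driver")
k=(abs(z-.092)<.008)&(u>240)&(u<295)&(v>190)&(v<330); rect(P[k],"panel")
for r in manip.landmark_of('screwdriver','scene')[:1]: print(r["score"],r["centre"])
E
```

```text
24.62 [ 0.3899 -0.3157  0.2998] [-0.3 -0.3  0.2] 0.701
[[-0.0, -0.413, 0.911], [-0.0, 0.911, 0.413], [-1.0, 0.0, -0.0]]
driver 424 [ 528.  -253.2] [24.2 32.8] 24.41
panel 1534 [508.8 -69.3] [200.2  22.4] 1.16
0.64 [306.6, 256.1]
```

View pics/scene11.png

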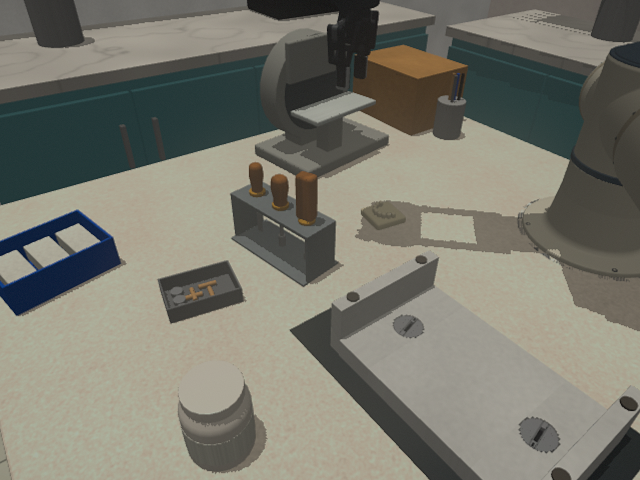

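View pics/top11.png

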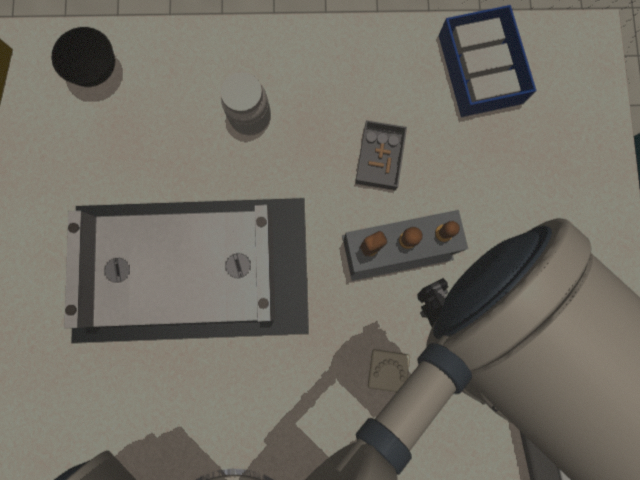

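The driver is back within 0.3 mm of where it was, and the bystanders haven't moved. I'll zoom in on the cam and the seam.

```bash
python3 - <<'E'
import cv2,numpy as np
p=cv2.imread('pics/top11.png'); q=cv2.imread('pics/scene11.png')
a=cv2.resize(p[195:335,205:285],None,fx=4.2,fy=4.2,interpolation=cv2.INTER_NEAREST); b=cv2.resize(q[240:370,320:450],None,fx=3.5,fy=4.5,interpolation=cv2.INTER_NEAREST)
o=np.zeros((590,800,3),np.uint8); o[:588,:336]=a; o[:585,340:795]=b
cv2.imwrite('pics/fin.png',o)
E
```

```text
(no output)
```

View pics/fin.png

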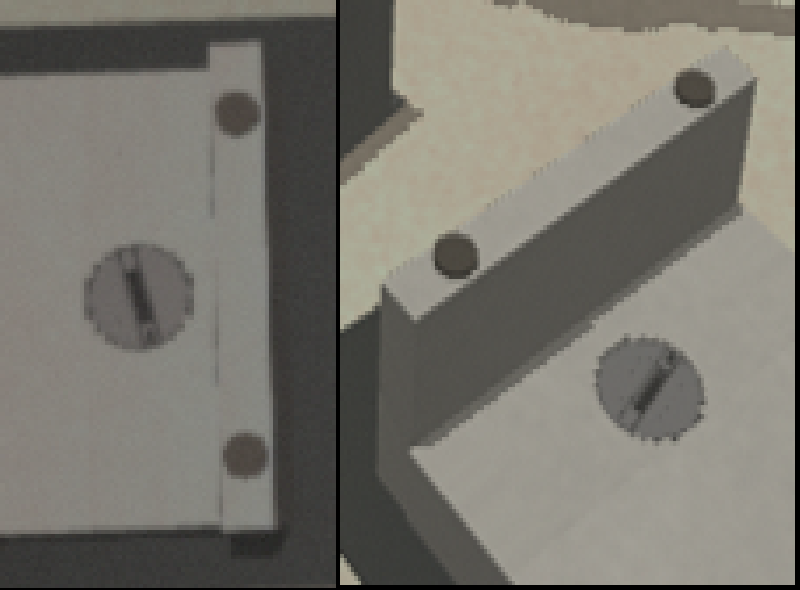

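```bash
python3 - <<'E'
from h import *
A=atz('top',(233.6,254.5),.0335);B=atz('top',(241.2,276.4),.0335);v=A-B;t=np.degrees(np.arctan2(v[1],v[0]));print(t,np.radians(90.85-t))
# seam: brightness-based slot PCA in top
p=cv2.imread('pics/top11.png',0); m=np.zeros_like(p);cv2.circle(m,(238,266),11,1,-1)
s=p[m>0]; th=np.percentile(s,18); r,c=np.nonzero((m>0)&(p<=th)); W=np.array([atz('top',(x,y),.0335)[:2] for x,y in zip(c,r)])
w,V=np.linalg.eigh(np.cov((W-W.mean(0)).T)); a=np.degrees(np.arctan2(V[1,1],V[0,1]))%180; print(a,np.radians(90.85-a),np.sqrt(w))
E
```

```text
18.92611439511968 1.2553086146329149
15.904993006908484 1.308037129959622 [0.00226035 0.00966569]
```

```bash
python3 -c "
from plant import manip
print(manip.job_done())"
```

```text
the job is handed in; nothing more can be done
None
```

The job is done and handed in at about 25 s of the 67 s allowed; no verdict is reported back.

I pushed the loose panel in until the force jumped from about 2 N to 10 N, with a measured gap of about 4 mm. Then I gripped the screwdriver across its flats, turned the cam clockwise about 92° of tool rotation, and put the driver back in its own hole.

**Last checks**
- **Cam:** read at 1.25 to 1.31 rad from the top view, against the 1.15 rad needed. Earlier wrist readings ran from 1.15 to 1.27 rad before a last 4° of turn.
- **Panel:** upright and flush. Wrist depth had the board and panel edges agreeing within about 0.8 mm, and no gap shows at the seam.
- **Panel yaw:** the top view put the panel at 1.16° and the board at about 0.8°, which I put down to image resolution. I could not confirm the 2 mm limit at the panel ends more closely than the pictures allow.
- **Screwdriver:** hangs upright within 0.3 mm of where it started.
- **Everything else:** the other tools, the tray and the plaster cast look unmoved, and the open gripper is clear of everything.

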